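Prove the taper-shank support posts in the test socket

ROBOT

A 6-joint arm with a two-finger parallel gripper is mounted at the origin on the work surface. World frame = base frame: x ahead of the robot, y to its left, z up, the work surface at z = 0. Lengths are in m, angles in rad, forces in N, time in s.
With the tool pointing down it reaches from about 0.35 to 0.975 m from the base axis. Payload 4.9 kg.
Tool frame: the origin (TCP) lies between the finger pads; the fingertips stand 22 mm ahead of it and the grasp point (between the pads) lies 3 mm ahead of it; z points along the fingers, y is the line along which they close (so a half turn about z gives the same grasp; the last joint's range is limited). The gripper opens to 85 mm and grips with 20 to 120 N. Pads are 22 mm wide; open, the fingers measure 114 mm over their backs; the gripper's body (76 mm by 85 mm) begins 54 mm behind the grasp point. The pads swing forward as they close: fully open they stand 13 mm farther back than shut.
Start: joints at [-1.342, 0.053, 1.613, -0, 1.476, -0.119], TCP at [0.213, -0.588, 0.253] pointing down, gripper open.
Joint ranges: [-3.01, 3.01], [-1.01, 2.22], [0.06, 2.58], [-1.02, 4.17], [0.09, 2.62], [-3.14, 3.14]. Speed limits (rad/s): [2.57, 2.57, 3.14, 3.14, 3.14, 3.14].

INTERFACE

Orientations are given as a unit quaternion [w, x, y, z].
In Python, from plant import state, grab_frame, get_calibration, job_done, recognise, regions_of gives the robot as it stands.
- The arm moves only by the tool apply_moves, never from a script. Its argument "targets" is a list of rows, each an object with "translation": the shift along the tool's x, y, z normalised to -1 to 1, where 1 is 100 mm, a list of three; "twist": the turn about the tool's z normalised to -1 to 1, where 1 is 0.1 rad; "hand": the opening, from 0 (shut) to 1 (fully open). A call has 1 to 8 rows; each row shifts and turns the commanded pose from where the row before left it, along the tool's axes as they then stand; what a row does not reach is not made up. A row lasts 1/10 s, in which the tool goes at most 50 mm and 8.59 degrees, less where a joint would pass 70% of its speed; a pose out of reach is approached as far as the arm can. A call with a number of a shift or a turn outside -1 to 1 is refused whole. A call with a gripper value outside its range is refused whole. The fingers move at their own pace and stop on an object; the grip force is fixed at half the most. Time passes only in rows, so rows that do not move let the fingers close. It gives the time, the measured TCP pose, the force, the opening and the grip force at its end, in the units of the state.
- state(): the state, without advancing time (a new reading comes with each control period).
- grab_frame(name): name is "side" or "top" or "wrist"; returns the picture (384x512x3 uint8, red, green, blue); there is no depth.
- get_calibration(name): a dict with "camera_matrix" (3x3 intrinsics, pixels), "pose" (4x4, takes a point from camera to world coordinates). Camera axes: x right, y up, looking along -z (the intrinsics and any distortion apply to the point x, -y, -z); pixel columns grow to the right and rows downward; lengths in m; the calibration is good to about 2 mm. A picture is of the moment at which its call begins: read the wrist's pose just before it. get_calibration takes no time and is no camera call; for the wrist camera it gives the pose at the moment of the call.
- job_done(): hands the job in; it is judged then, once.
Trained networks look in the newest picture that a camera, given by its name, has taken for a name from the list of things; names that differ only in an ending like _2 or _b are one class to them, and where a whole thing is asked for, a point or a joint stands for the part that bears it (a point fixed in the world has none). Each returns a list of dicts, best first, with "score" (0 to 1); they miss things now and then, are a little off and sometimes report something else, mostly with a low value. They report only what shows in the picture. A call takes as long as a camera call.
- recognise(camera, query): "point" ([x, y, z] in m, in world coordinates, good to about 4 mm: the middle of the surface that is visible of it).
- regions_of(camera, query): "pixels" (384x512 bool, what is visible of it).
The state is a dict: "time": time; "joint_pos": joint angles; "joint_vel": joint speeds; "joint_efforts": joint torques, N m; "tool_pos": TCP position; "tool_rot": TCP orientation; "contact_force": force on the tool from outside, world axes, zero at the start; "ft_torque": the same for the moment, N m; "gripper_width": opening from 0.0 (shut) to 1.0 (fully open); "grasp_force": force on a finger pad.
Only numpy, scipy, OpenCV 4.12 (cv2) and the standard library are available. Lean on these libraries where they do the work, as an engineer would, in place of code of your own. Each camera call takes 0.05 s, during which the arm holds its last target. There are 200 camera calls.

TASK

Clear the pots out of the drift's way into the blue tray, standing up. Then prove both posts from the white rack, first the red one, then the yellow one: start the shank in the blue socket about a quarter turn off the slot, push down and twist until the tang drops into the slot and the collar sits flush on the rim, let go, drive the drift through the slot until its handle meets the socket so that it jacks the post loose by itself, and only then lift the post out and hang it upright in the green rack. Finish with the drift lying flat on the black mat and do not disturb the hammer, oil bottle and screwdriver.

Things in the scene. Friction and masses are not known exactly. Their poses are not given: they have to be found in the camera images.
- socket: fixed test socket: grey base plate 100 x 110 mm, 20 mm thick, blue eight-sided column 73 mm across, rim 94 mm above the bench. Origin on the column's axis at bench level. The slot runs right through along its x axis; the drift enters from its -x side pointing along +x. The pots stand on the -x side.
- socket_rim (a point): centre of the bore's mouth, 94 mm above the bench; a post's origin lies here when home. Bore 39 mm wide here, 29 mm at 50 mm down. Off the slot, the tang rests on the cheeks with the collar 15 mm above the rim; within about 8 degrees of the socket's x axis (either way round) it goes home. Two sprung brass pads grip the shank in the last 11 mm (about 10 N to push in or out).
- slot_floor (a point): point on the axis on the slot's floor (top of the base plate), 20 mm above the bench. Slot 16 mm wide along y, from this floor up to 44 mm above the bench, between two dark cheeks 56 mm long (socket x -28 to 28 mm). A home post's tang ends 9 mm above this floor.
- post_red: red-headed post, 0.35 kg, hung in the white rack. Origin: axis, collar's underside; z up. Collar 58 mm across, z 0 to 8 mm; head z 8 to 58 mm, 40 mm along x (white line), 24 along y (grip its 24 mm flats). Round shank 38 mm wide at z 0 tapering to 28 at z -49; then flat tang 26 along x by 12 along y, down to z -65. A half turn about z fits the same.
- post_yellow: yellow-headed post, 0.35 kg, hung in the white rack. Origin: axis, collar's underside; z up. Collar 58 mm across, z 0 to 8 mm; head z 8 to 58 mm, 40 mm along x (white line), 24 along y (grip its 24 mm flats). Round shank 38 mm wide at z 0 tapering to 28 at z -49; then flat tang 26 along x by 12 along y, down to z -65. A half turn about z fits the same.
- drift: loose steel wedge with handle, 0.35 kg, on the mat. Origin under the middle of its grip lug on its flat underside; x to the tip, z up. Orange lug x -16 to 16 mm, 18 mm thick along y, top at 56 mm (grip its 18 mm). Handle bar x -15 to 65, 18 thick, 26 high; foot x -20 to 40, 50 wide, 6 high. Blade x 65 to 165, 8 thick, 24 high at the handle sloping down to 4 at the tip.
- drift_tip (a point): tip of the blade, 165 mm from the drift's origin, 2 mm above its underside. In use the underside slides on the slot's floor. Driven until the handle bar meets the cheeks (drift origin at socket x -93 mm) it raises the post about 11 mm, off the pads' grip. Takes about 10 to 20 N; it stays there when let go.
- drift_mid (a point): point on the drift's underside 75 mm from its origin towards the tip, about half way along it; the drift is 185 mm long
- mat: fixed black rubber mat, 80 mm along x by 240 mm along y, 4 mm thick, origin at bench level under its centre; the drift's place
- tray: fixed shallow blue tray, outside 130 mm along x by 200 mm along y, rim 16 mm high, walls 4 mm, floor about 4 mm thick; origin at bench level under its centre
- pot_a: closed screw-top pot, green with a black cap, 47 mm across, 50 mm tall, 0.09 kg, standing in front of the slot; origin at the centre of its underside. May be absent.
- pot_b: closed screw-top pot, white with a black cap, 47 mm across, 50 mm tall, 0.09 kg, standing in front of the slot; origin at the centre of its underside. May be absent.
- pot_c: closed screw-top pot, orange with a black cap, 47 mm across, 50 mm tall, 0.09 kg, standing in front of the slot; origin at the centre of its underside. May be absent.
- rack_in: white fixed rack of two level rails along its y axis, 190 mm long, 18 mm wide, tops at 80 mm; the gap between them is 42 mm, centred on x = 0; end plates under the rails at y = +-90 mm. Posts hang in the gap by their collars. Origin at bench level under the middle. Holds the posts to be proved.
- rack_out: green fixed rack of two level rails along its y axis, 190 mm long, 18 mm wide, tops at 80 mm; the gap between them is 42 mm, centred on x = 0; end plates under the rails at y = +-90 mm. Posts hang in the gap by their collars. Origin at bench level under the middle. For the proved posts; it has room for two heads about 85 mm apart.
- rack_out_top (a point): point midway between the green rack's rails at the level of their tops (80 mm); a hung post's origin lies at this height
- mallet: hammer with a wooden handle lying on the bench, not to be disturbed
- oil_can: yellow oil bottle 56 mm across, 110 mm tall, not to be disturbed
- screwdriver: screwdriver with green handle lying on the bench, not to be disturbed

How it is judged:
By the outcome, as a careful person would: the job done as asked, in the order asked, and still so for the second after the job is handed in, with the robot touching nothing.
Of pot_a, pot_b, pot_c only 2 to 3 are there at a start; the rules pass over those that are not, and their reading is None.
At some moment in a run one of pot_a, pot_b, pot_c, drift may be knocked a few centimetres aside while the robot is not near it.
It also fails if it takes over 210 s, if anything falls off the work surface, if the arm or the gripper's body presses on something with over 40 N, if the wrist force passes 120 N, or if a joint passes its speed limit or range.

## Working session

There is one attempt and no reset: what is moved stays moved. The work goes in short steps, Python scripts to look and compute and a tool call to move; the robot and the scene stay as the last step left them, time stands still between calls to the robot, and variables do not carry over. Pictures are saved under pics/ and viewed, at most 14 in all, crops included, and the job is handed in when it is done.

Besides the shell and the picture viewer there is one more tool, called by a JSON object that holds its "name" and its "arguments", one argument or row to a line. apply_moves: Moves the arm, as the interface text tells. Its arguments: {"type":"object","properties":{"targets":{"type":"array"}},"required":["targets"]}

```bash
ls; mkdir -p pics; cat > h.py <<'E'
from plant import *
import numpy as np, cv2
from scipy.spatial.transform import Rotation as R
def cal(n):
    c=get_calibration(n); return np.array(c["camera_matrix"]),np.array(c["pose"])
def ray(n,u,v,z,c=None):
    K,T=c or cal(n); d=np.linalg.inv(K)@[u,v,1]; d=T[:3,:3]@[d[0],-d[1],-d[2]]; o=T[:3,3]
    return o+d*(z-o[2])/d[2]
def proj(n,p,c=None):
    K,T=c or cal(n); q=T[:3,:3].T@(np.array(p)-T[:3,3]); q=K@[q[0],-q[1],-q[2]]; return q[:2]/q[2]
def save(n,name,img=None):
    im=grab_frame(n) if img is None else img; cv2.imwrite(f"pics/{name}.png",im[:,:,::-1]); return im
def tool():
    s=state(); q=s["tool_rot"]; M=R.from_quat([q[1],q[2],q[3],q[0]]).as_matrix(); return np.array(s["tool_pos"]),M
def st():
    s=state(); p,M=tool(); print("t",round(s["time"],2),"p",p.round(4),"x",M[:,0].round(3),"y",M[:,1].round(3),"z",M[:,2].round(3),"F",np.round(s["contact_force"],1),"w",round(s["gripper_width"],3),"gf",round(s["grasp_force"],1),"j",np.round(s["joint_pos"],2))
E
python3 - <<'E'
from h import *
st()
a=save("top","top0"); b=save("side","side0")
c=grab_frame("wrist")
for n in "socket post_red post_yellow drift drift_tip drift_mid mat tray pot_a pot_b pot_c rack_in rack_out mallet oil_can screwdriver".split():
    for cam in ("top",):
        r=recognise(cam,n); print(n,cam,[(np.round(x["point"],3).tolist(),round(x["score"],2)) for x in r[:3]])
cv2.imwrite("pics/both.png",np.hstack([a,b])[:,:,::-1])
for cam in ("top","side"):
    K,T=cal(cam);print(cam,T[:3,3],K[0,0])
E
```

```text
pics
t 0.0 p [ 0.2129 -0.587   0.252 ] x [0.94  0.341 0.   ] y [ 0.341 -0.94  -0.002] z [-0.     0.002 -1.   ] F [0.2 0.4 0.6] w 0.998 gf 0.0 j [-1.34  0.05  1.61  0.    1.48 -0.12]
socket top [([0.498, 0.087, 0.017], 0.83)]
post_red top [([0.45, 0.354, 0.103], 0.7), ([0.405, -0.331, 0.012], 0.6)]
post_yellow top [([0.45, 0.291, 0.083], 0.69), ([0.456, 0.261, 0.102], 0.53)]
drift top [([0.399, -0.332, 0.017], 0.9)]
drift_tip top [([0.399, -0.332, 0.016], 0.59)]
drift_mid top [([0.402, -0.332, 0.013], 0.89), ([0.614, 0.28, 0.078], 0.39)]
mat top [([0.392, -0.257, 0.006], 0.85)]
tray top [([0.666, -0.16, 0.004], 0.94)]
pot_a top [([0.486, -0.065, 0.052], 0.67), ([0.5, 0.008, 0.05], 0.54)]
pot_b top [([0.486, -0.065, 0.052], 0.67), ([0.5, 0.008, 0.05], 0.54)]
pot_c top [([0.486, -0.065, 0.052], 0.67), ([0.5, 0.008, 0.05], 0.54)]
rack_in top [([0.449, 0.292, 0.082], 0.94), ([0.452, 0.351, 0.103], 0.49)]
rack_out top [([0.62, 0.28, 0.079], 0.81)]
mallet top [([0.782, 0.057, 0.026], 0.56)]
oil_can top [([0.78, 0.06, 0.026], 0.75), ([0.644, -0.434, 0.075], 0.59)]
screwdriver top [([0.289, 0.372, 0.021], 0.53)]
top [0.37018928 0.00381466 1.27678451] 357.17952248222406
side [-0.08786739  0.72803262  1.00532057] 470.46095251149853
```

View pics/top0.png

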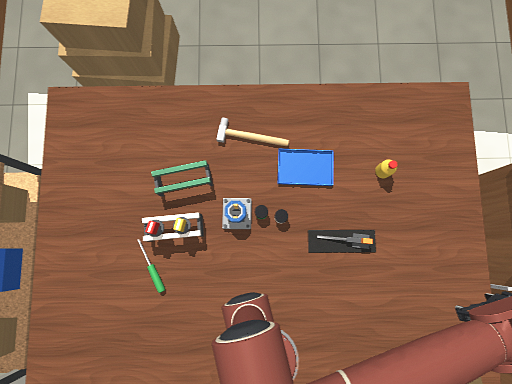

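View pics/side0.png

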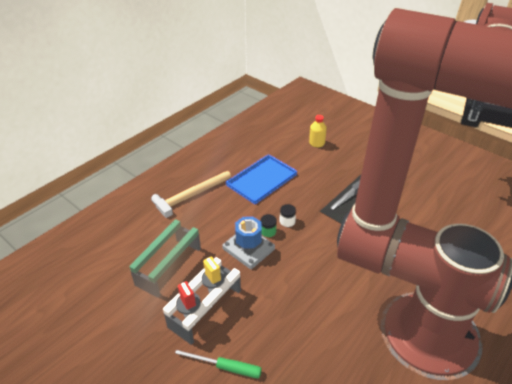

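Top view: red and yellow posts are in the white rack (~152,228 and 180,226), with the green rack behind it (182,178). The socket is at (237,212), with two pots to its right (262,212 and 281,216). Tray is at (306,168) and the drift on the mat at (340,240). The side view shows the pots are green and white.

```bash
python3 - <<'E'
from h import *
grab_frame("top"); c=cal("top")
for n,z in [("rack_in",.08),("rack_out",.08),("tray",.016),("mat",.004),("socket",.02),("drift",.02),("mallet",.02),("screwdriver",.01),("oil_can",.05)]:
    r=regions_of("top",n)
    if not r: print(n,None); continue
    m=r[0]["pixels"]; ys,xs=np.nonzero(m)
    P=np.array([ray("top",u,v,z,c)[:2] for u,v in zip(xs,ys)]).astype(np.float32)
    (cx,cy),(w,h),a=cv2.minAreaRect(P*1000); print(n,round(r[0]["score"],2),"c",round(cx),round(cy),"wh",round(w),round(h),"ang",round(a,1))
p,M=tool(); K,T=cal("wrist"); print("cam in tool",(M.T@(T[:3,3]-p)).round(4),"look",(M.T@-T[:3,2]).round(3),"right",(M.T@T[:3,0]).round(3),K[0,0])
E
```

```text
rack_in 0.56 c 453 299 wh 85 200 ang 4.3
rack_out 0.59 c 616 272 wh 93 197 ang 11.4
tray 0.58 c 663 -158 wh 199 136 ang 86.9
mat 0.87 c 394 -281 wh 238 81 ang 89.0
socket 0.85 c 502 91 wh 99 110 ang 89.0
drift 0.62 c 397 -297 wh 168 52 ang 89.0
mallet 0.88 c 800 30 wh 259 89 ang 86.0
screwdriver 0.71 c 322 394 wh 191 26 ang 27.9
oil_can 0.66 c 648 -441 wh 55 85 ang 32.3
cam in tool [ 0.0749 -0.0023 -0.1211] look [-0.294 -0.     0.956] right [0.001 1.    0.001] 264.9228987906331
```

{"name": "apply_moves", "arguments": {
  "targets": [
    {"translation":[0,0,-0.2],"twist":1,"hand":1},
    {"translation":[0,0,-0.3],"twist":1,"hand":1},
    {"translation":[0,0,-0.3],"twist":1,"hand":1},
    {"translation":[0,0,-0.2],"twist":0.48,"hand":1}
  ]
}}

```text
time: 1.85
tool_pos: [0.2131, -0.588, 0.3561]
tool_rot: [0.001, 1.0, -0.002, 0.0]
contact_force: [0.4, 0.9, 0.1]
gripper_width: 1.003
grasp_force: 0.0
```

{"name": "apply_moves", "arguments": {
  "targets": [
    {"translation":[0.18,-0.43,0],"twist":0,"hand":1},
    {"translation":[0.18,-0.43,0],"twist":0,"hand":1},
    {"translation":[0.18,-0.43,0],"twist":0,"hand":1},
    {"translation":[0.18,-0.43,0],"twist":0,"hand":1},
    {"translation":[0.18,-0.43,0],"twist":0,"hand":1},
    {"translation":[0.18,-0.43,0],"twist":0,"hand":1},
    {"translation":[0.18,-0.43,0],"twist":0,"hand":1},
    {"translation":[0,0,0],"twist":0,"hand":1}
  ]
}}

```text
time: 2.65
tool_pos: [0.3406, -0.2828, 0.3541]
tool_rot: [0.0, 1.0, 0.003, 0.001]
contact_force: [-0.6, -0.5, -0.5]
gripper_width: 1.002
grasp_force: 0.0
```

```bash
cat >> h.py <<'E'
def look(cam,names,save_as=None):
    c=cal(cam); im=grab_frame(cam)
    if save_as: save(cam,save_as,im)
    for n in names:
        print(n,[(np.round(x["point"],4).tolist(),round(x["score"],2)) for x in recognise(cam,n)[:3]])
    return im,c
E
python3 - <<'E'
from h import *
st(); look("wrist",["drift","drift_tip","drift_mid","mat"],"w_drift")
E
```

```text
t 2.65 p [ 0.3406 -0.2828  0.3541] x [1.    0.006 0.002] y [ 0.006 -1.     0.   ] z [ 0.002 -0.    -1.   ] F [-0.6 -0.5 -0.5] w 1.002 gf 0.0 j [-0.86 -0.44  1.87  0.    1.7   0.7 ]
drift [([0.404, -0.3333, 0.0118], 0.94)]
drift_tip [([0.4053, -0.3302, 0.0182], 0.66)]
drift_mid [([0.4029, -0.3355, 0.0178], 0.63)]
mat [([0.3987, -0.2632, 0.0015], 0.98)]
```

{"name": "apply_moves", "arguments": {
  "targets": [
    {"translation":[0.2,-0.44,0],"twist":0,"hand":1},
    {"translation":[0.2,-0.44,0],"twist":0,"hand":1},
    {"translation":[0.2,-0.44,0],"twist":0,"hand":1},
    {"translation":[0.2,-0.44,0],"twist":0,"hand":1},
    {"translation":[0.2,-0.44,0],"twist":0,"hand":1},
    {"translation":[0.1,-0.44,0],"twist":0,"hand":1},
    {"translation":[0,0,0],"twist":0,"hand":1},
    {"translation":[0,0,0],"twist":0,"hand":1}
  ]
}}

```text
time: 3.7
tool_pos: [0.4494, -0.023, 0.353]
tool_rot: [0.0, 1.0, 0.0, -0.001]
contact_force: [0.1, -0.7, -0.1]
gripper_width: 1.0
grasp_force: 0.0
```

```bash
python3 - <<'E'
from h import *
st(); look("wrist",["socket","pot_a","pot_b","pot_c","socket_rim","tray"],"w_sock")
E
```

```text
t 3.7 p [ 0.4494 -0.023   0.353 ] x [ 1.     0.    -0.001] y [ 0. -1.  0.] z [-0.001 -0.    -1.   ] F [ 0.1 -0.7 -0.1] w 1.0 gf 0.0 j [-0.22 -0.42  1.86 -0.    1.7   1.35]
socket [([0.5044, 0.0747, 0.0428], 0.67)]
pot_a [([0.4924, -0.0671, 0.0517], 0.84), ([0.4536, 0.341, 0.0846], 0.73)]
pot_b [([0.4924, -0.0671, 0.0517], 0.84), ([0.4536, 0.341, 0.0846], 0.73)]
pot_c [([0.4924, -0.0671, 0.0517], 0.84), ([0.4536, 0.341, 0.0846], 0.73)]
socket_rim [([0.507, 0.0811, 0.0437], 0.94), ([0.6406, -0.1643, 0.0038], 0.3)]
tray [([0.5037, 0.0074, 0.0507], 0.7), ([0.64, -0.1623, 0.0029], 0.61), ([0.6142, 0.2359, 0.0704], 0.49)]
```

View pics/w_sock.png

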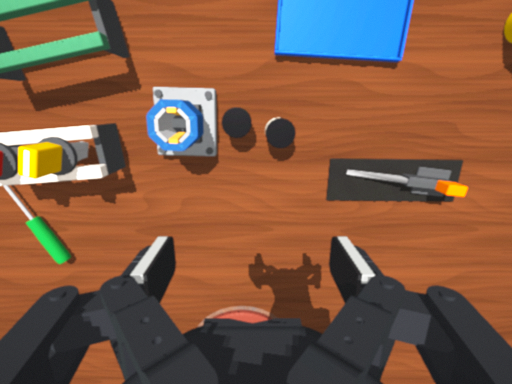

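View pics/w_drift.png

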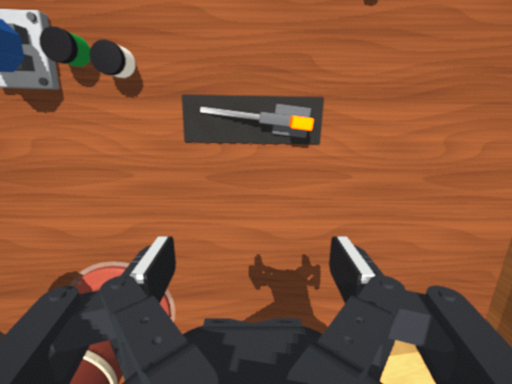

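The wrist view shows the socket bore at about (175,125) and pot caps at (237,122) (green) and (280,132) (white). The drift lies on the mat with its tip at (348,173) and lug at (454,189), so the tip points to +y.

```bash
python3 - <<'E'
from h import *
a=cv2.imread("pics/w_sock.png"); c=cal("wrist")
hsv=cv2.cvtColor(a,cv2.COLOR_BGR2HSV)
def blob(m,box,z,rect=False):
    x0,y0,x1,y1=box; k=np.zeros_like(m); k[y0:y1,x0:x1]=m[y0:y1,x0:x1]; n,l,s,ct=cv2.connectedComponentsWithStats(k.astype(np.uint8)); i=1+np.argmax(s[1:,4])
    ys,xs=np.nonzero(l==i); P=np.array([ray("wrist",u,v,z,c)[:2] for u,v in zip(xs,ys)],np.float32)*1000
    print(s[i],ct[i].round(1),"mean",P.mean(0).round(1),"rect",[np.round(t,1) for t in cv2.minAreaRect(P)],"circ",cv2.minEnclosingCircle(P))
H,S,V=cv2.split(hsv)
dark=V<45
blob(dark,(220,105,255,145),.05); blob(dark,(262,115,300,150),.05)
blue=(H>100)&(H<125)&(S>150)&(V>80)
blob(blue,(140,90,210,165),.094)
grey=(S<60)&(V>60)
blob(grey,(148,80,222,162),.02)
org=(H<22)&(H>8)&(S>200)&(V>200); blob(org,(420,165,480,210),.056)
blob((S<60)&(V>60),(340,165,410,190),.015)
for u,v in [(154,89),(215,88),(216,155)]: print(ray("wrist",u,v,.02,c).round(4))
for u,v in [(347,173),(412,181)]: print(ray("wrist",u,v,.004+.004,c).round(4), ray("wrist",u,v,.028,c).round(4))
big=cv2.resize(a[75:170,140:320],None,fx=4,fy=4,interpolation=cv2.INTER_CUBIC); cv2.imwrite("pics/crop1.png",big)
E
```

```text
[242 135   1   1   1] [242. 135.] mean [482.9  -5.8] rect [array([482.9,  -5.8]), array([0., 0.]), np.float64(0.0)] circ ((482.9010314941406, -5.786087512969971), 9.999999747378752e-05)
[292 135   1   1   1] [292. 135.] mean [482.7 -84.6] rect [array([482.7, -84.6]), array([0., 0.]), np.float64(0.0)] circ ((482.7403259277344, -84.58409118652344), 9.999999747378752e-05)
[ 147  100   56   51 1094] [177.  123.7] mean [502.4  83.1] rect [array([500.1,  86.5]), array([76., 68.]), np.float64(89.9)] circ ((501.56048583984375, 86.33655548095703), 39.59081268310547)
[ 153   87   64   69 1994] [194.4 117. ] mean [508.6  73.7] rect [array([500.9,  89.1]), array([102.8, 110. ]), np.float64(89.2)] circ ((501.13690185546875, 89.72198486328125), 72.5186767578125)
[436 181  33  17 219] [448.3 187.3] mean [ 398.  -344.7] rect [array([ 395.9, -350.3]), array([53.6, 23.6]), np.float64(81.6)] circ ((396.7132873535156, -350.4845886230469), 27.67917823791504)
[ 340  165   70   25 1237] [373.8 176.3] mean [ 406.4 -239. ] rect [array([ 404.9, -240.8]), array([128.4,  44.2]), np.float64(89.9)] circ ((407.7703857421875, -240.7568817138672), 67.02164459228516)
[0.5531 0.1358 0.02  ]
[0.5544 0.0377 0.02  ]
[0.4462 0.0406 0.02  ]
[ 0.411 -0.193  0.008] [ 0.4158 -0.1857  0.028 ]
[ 0.3958 -0.3131  0.008 ] [ 0.4013 -0.3006  0.028 ]
```

View pics/crop1.png

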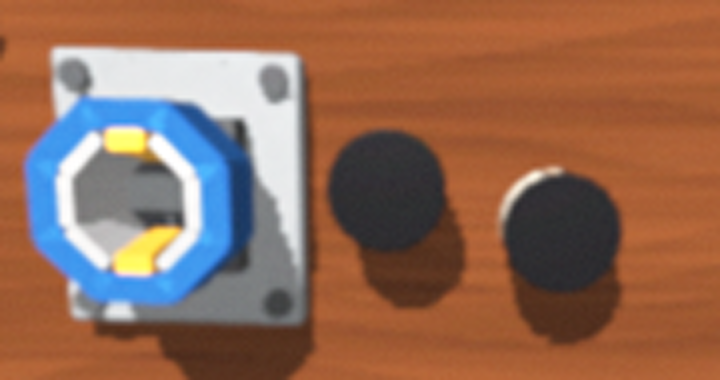

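```bash
python3 - <<'E'
from h import *
c=cal("wrist")
for n,u,v,z in [("bore",172,125,.094),("TL",153,86.8,.02),("TR",215,88.8,.02),("BR",215.8,155.5,.02),("green",236.7,122.5,.05),("white",280.5,133,.05),("lugtop",456,189.5,.06)]: print(n,ray("wrist",u,v,z,c).round(4))
E
```

```text
bore [0.501  0.0902 0.094 ]
TL [0.5564 0.137  0.02  ]
TR [0.5532 0.0378 0.02  ]
BR [0.4453 0.041  0.02  ]
green [0.502  0.0022 0.05  ]
white [ 0.4859 -0.0664  0.05  ]
lugtop [ 0.3954 -0.3551  0.06  ]
```

{"name": "apply_moves", "arguments": {
  "targets": [
    {"translation":[0,0,0.12],"twist":-1,"hand":1},
    {"translation":[0,0,0.12],"twist":-1,"hand":1},
    {"translation":[0,0,0.12],"twist":-1,"hand":1},
    {"translation":[0,0,0.12],"twist":-1,"hand":1},
    {"translation":[0,0,0.12],"twist":-1,"hand":1},
    {"translation":[0,0,0.12],"twist":-1,"hand":1},
    {"translation":[0,0,0.12],"twist":-1,"hand":1},
    {"translation":[0,0,0.12],"twist":-1,"hand":1}
  ]
}}

```text
time: 4.85
tool_pos: [0.449, -0.0232, 0.2569]
tool_rot: [0.0, 0.921, 0.391, 0.0]
contact_force: [0.7, 1.0, -0.4]
gripper_width: 1.0
grasp_force: 0.0
```

{"name": "apply_moves", "arguments": {
  "targets": [
    {"translation":[0,0,0.12],"twist":-1,"hand":1},
    {"translation":[0,0,0.12],"twist":-1,"hand":1},
    {"translation":[0,0,0.12],"twist":-1,"hand":1},
    {"translation":[0,0,0.12],"twist":-1,"hand":1},
    {"translation":[0,0,0.12],"twist":-1,"hand":1},
    {"translation":[0,0,0.12],"twist":-1,"hand":1},
    {"translation":[0,0,0.12],"twist":-1,"hand":1},
    {"translation":[0,0,0.12],"twist":-0.71,"hand":1}
  ]
}}

```text
time: 5.65
tool_pos: [0.4491, -0.0232, 0.1609]
tool_rot: [0.0, 0.706, 0.708, 0.0]
contact_force: [-0.5, -0.1, -0.5]
gripper_width: 0.998
grasp_force: 0.0
```

{"name": "apply_moves", "arguments": {
  "targets": [
    {"translation":[-0.22,0.18,0],"twist":0,"hand":1},
    {"translation":[-0.21,0.18,0],"twist":0,"hand":1},
    {"translation":[0,0,0],"twist":0,"hand":1},
    {"translation":[0,0,0],"twist":0,"hand":1}
  ]
}}

```text
time: 6.05
tool_pos: [0.485, -0.0662, 0.1612]
tool_rot: [-0.0, 0.708, 0.707, -0.0]
contact_force: [-0.1, -0.1, 0.4]
gripper_width: 1.003
grasp_force: 0.0
```

```bash
python3 - <<'E'
from h import *
st(); look("wrist",["pot_a","pot_b"],"w_pot")
E
```

```text
t 6.05 p [ 0.485  -0.0662  0.1612] x [0.002 1.    0.   ] y [ 1.    -0.002 -0.001] z [-0.001  0.    -1.   ] F [-0.1 -0.1  0.4] w 1.003 gf 0.0 j [-0.29 -0.2   2.01  0.    1.33 -0.29]
pot_a [([0.4897, -0.063, 0.0536], 0.89), ([0.503, 0.0066, 0.0514], 0.77)]
pot_b [([0.4897, -0.063, 0.0536], 0.89), ([0.503, 0.0066, 0.0514], 0.77)]
```

View pics/w_pot.png

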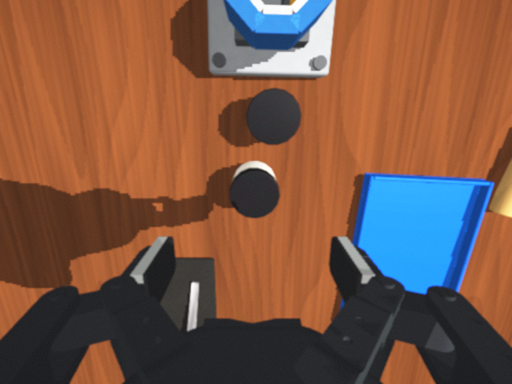

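Pot caps are at (254,193) (white) and (273,115) (green), the socket plate is on top at (270,40), and the tray is at right.

{"name": "apply_moves", "arguments": {
  "targets": [
    {"translation":[0.02,0.02,0.4],"twist":0,"hand":1},
    {"translation":[0,0,0.4],"twist":0,"hand":1},
    {"translation":[0,0,0.38],"twist":0,"hand":1},
    {"translation":[0,0,0],"twist":0,"hand":0},
    {"translation":[0,0,0],"twist":0,"hand":0},
    {"translation":[0,0,0],"twist":0,"hand":0},
    {"translation":[0,0,0],"twist":0,"hand":0},
    {"translation":[0,0,0],"twist":0,"hand":0}
  ]
}}

```text
time: 7.0
tool_pos: [0.4892, -0.0641, 0.0461]
tool_rot: [0.002, 0.707, 0.707, 0.001]
contact_force: [-1.0, -0.4, 6.0]
gripper_width: 0.528
grasp_force: 61.8
```

```bash
python3 - <<'E'
from h import *
st(); im=cv2.imread("pics/w_pot.png"); hsv=cv2.cvtColor(im,cv2.COLOR_BGR2HSV)
# from w_pot pose: rebuild wrist cam pose
p,M=tool(); K,T=cal("wrist"); T=T.copy(); T[:3,3]+=np.array([.485,-.0662,.1612])-p; c=(K,T)
for n,u,v,z in [("white",254.5,193,.05),("green",273,115.5,.05),("plateL",209,75,.02),("plateR",328,75,.02),("tray1",368,175,.016),("tray2",492,181,.016)]: print(n,ray("wrist",u,v,z,c).round(4))
E
```

```text
t 7.0 p [ 0.4892 -0.0641  0.0461] x [-0.     1.    -0.001] y [1.    0.    0.005] z [ 0.005 -0.001 -1.   ] F [-1.  -0.4  6. ] w 0.528 gf 61.8 j [-0.28 -0.03  2.07  0.    1.1  -0.28]
white [ 0.487  -0.0636  0.05  ]
green [0.5024 0.0051 0.05  ]
plateL [0.4455 0.04   0.02  ]
plateR [0.5543 0.0401 0.02  ]
tray1 [ 0.605  -0.0551  0.016 ]
tray2 [ 0.7357 -0.0616  0.016 ]
```

{"name": "apply_moves", "arguments": {
  "targets": [
    {"translation":[0,0,-0.4],"twist":0,"hand":0},
    {"translation":[0,0,-0.4],"twist":0,"hand":0},
    {"translation":[-0.28,0.35,0],"twist":0,"hand":0},
    {"translation":[-0.28,0.35,0],"twist":0,"hand":0},
    {"translation":[-0.28,0.35,0],"twist":0,"hand":0},
    {"translation":[-0.28,0.35,0],"twist":0,"hand":0},
    {"translation":[-0.28,0.35,0],"twist":0,"hand":0},
    {"translation":[0,0,0],"twist":0,"hand":0}
  ]
}}

```text
time: 7.8
tool_pos: [0.665, -0.2071, 0.1229]
tool_rot: [0.001, 0.708, 0.706, 0.0]
contact_force: [-0.2, 0.7, -1.0]
gripper_width: 0.527
grasp_force: 61.9
```

{"name": "apply_moves", "arguments": {
  "targets": [
    {"translation":[0,0,0.3],"twist":0,"hand":0},
    {"translation":[0,0,0.3],"twist":0,"hand":0},
    {"translation":[0,0,0.11],"twist":0,"hand":0},
    {"translation":[0,0,0],"twist":0,"hand":0},
    {"translation":[0,0,0],"twist":0,"hand":0}
  ]
}}

```text
time: 8.3
tool_pos: [0.6623, -0.2035, 0.0533]
tool_rot: [0.001, 0.707, 0.707, 0.0]
contact_force: [0.8, 0.5, -0.5]
gripper_width: 0.532
grasp_force: 64.3
```

{"name": "apply_moves", "arguments": {
  "targets": [
    {"translation":[0,0,0.02],"twist":0,"hand":0},
    {"translation":[0,0,0],"twist":0,"hand":0.8},
    {"translation":[0,0,0],"twist":0,"hand":0.8},
    {"translation":[0,0,0],"twist":0,"hand":0.8},
    {"translation":[0,0,-0.25],"twist":0,"hand":1},
    {"translation":[0,0,-0.4],"twist":0,"hand":1},
    {"translation":[0,0,-0.4],"twist":0,"hand":1}
  ]
}}

```text
time: 9.0
tool_pos: [0.6615, -0.2034, 0.1556]
tool_rot: [-0.001, 0.707, 0.707, -0.0]
contact_force: [0.5, 0.1, 0.5]
gripper_width: 1.003
grasp_force: 0.0
```

{"name": "apply_moves", "arguments": {
  "targets": [
    {"translation":[0.35,-0.27,0],"twist":0,"hand":1},
    {"translation":[0.35,-0.27,0],"twist":0,"hand":1},
    {"translation":[0.35,-0.27,0],"twist":0,"hand":1},
    {"translation":[0.35,-0.27,0],"twist":0,"hand":1},
    {"translation":[0.35,-0.27,0],"twist":0,"hand":1},
    {"translation":[0.35,-0.25,0],"twist":0,"hand":1},
    {"translation":[0,0,0],"twist":0,"hand":1},
    {"translation":[0,0,0],"twist":0,"hand":1}
  ]
}}

```text
time: 9.8
tool_pos: [0.5021, 0.0069, 0.1558]
tool_rot: [0.001, 0.707, 0.708, 0.0]
contact_force: [-0.3, -0.2, 0.6]
gripper_width: 1.001
grasp_force: 0.0
```

```bash
python3 - <<'E'
from h import *
st(); im,c=look("wrist",["pot_a","post_red","post_yellow"],"w_g")
g=cv2.cvtColor(im,cv2.COLOR_RGB2HSV)
m=g[:,:,2]<60; m[:60]=0; m[230:]=0; 
n,l,s,ct=cv2.connectedComponentsWithStats(m.astype(np.uint8))
for i in range(1,n):
    if s[i,4]>500: print(s[i],ct[i].round(1),ray("wrist",*ct[i],.05,c).round(4))
look("top",["pot_a","drift"])
E
```

```text
t 9.8 p [0.5021 0.0069 0.1558] x [-0.002  1.    -0.   ] y [1.    0.002 0.001] z [ 0.001 -0.    -1.   ] F [-0.3 -0.2  0.6] w 1.001 gf 0.0 j [-0.13 -0.17  1.99 -0.    1.32 -0.14]
pot_a [([0.5043, 0.0109, 0.0537], 0.97), ([0.672, -0.1947, 0.0542], 0.93)]
post_red []
post_yellow []
[ 228  174   50   49 1945] [252.6 198.2] [0.5019 0.0064 0.05  ]
pot_a [([0.6604, -0.2066, 0.055], 0.5)]
drift [([0.398, -0.335, 0.0174], 0.77)]
```

View pics/w_g.png

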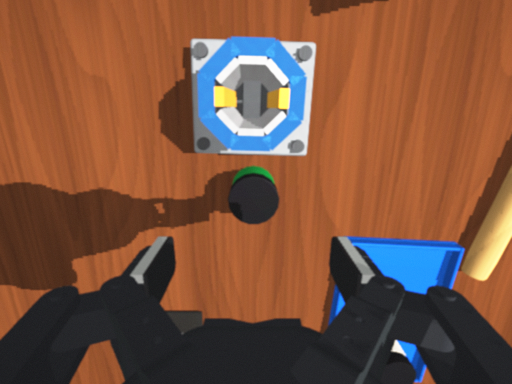

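The green pot's cap is at (253,198), directly in front of the socket bore (252,97), and the slot runs vertically in the image.

{"name": "apply_moves", "arguments": {
  "targets": [
    {"translation":[-0.02,0,0.4],"twist":0,"hand":1},
    {"translation":[0,0,0.4],"twist":0,"hand":1},
    {"translation":[0,0,0.28],"twist":0,"hand":1},
    {"translation":[0,0,0],"twist":0,"hand":0},
    {"translation":[0,0,0],"twist":0,"hand":0},
    {"translation":[0,0,0],"twist":0,"hand":0},
    {"translation":[0,0,0],"twist":0,"hand":0},
    {"translation":[0,0,0],"twist":0,"hand":0}
  ]
}}

```text
time: 10.95
tool_pos: [0.5041, 0.0041, 0.0497]
tool_rot: [0.002, 0.707, 0.707, 0.001]
contact_force: [-0.9, -1.2, 5.2]
gripper_width: 0.53
grasp_force: 61.8
```

{"name": "apply_moves", "arguments": {
  "targets": [
    {"translation":[0,0,-0.4],"twist":0,"hand":0},
    {"translation":[0,0,-0.4],"twist":0,"hand":0},
    {"translation":[-0.27,0.4,0],"twist":0,"hand":0},
    {"translation":[-0.27,0.4,0],"twist":0,"hand":0},
    {"translation":[-0.27,0.4,0],"twist":0,"hand":0},
    {"translation":[-0.27,0.4,0],"twist":0,"hand":0},
    {"translation":[0,0,0.3],"twist":0,"hand":0},
    {"translation":[0,0,0.3],"twist":0,"hand":0}
  ]
}}

```text
time: 11.75
tool_pos: [0.6646, -0.1051, 0.0685]
tool_rot: [0.002, 0.708, 0.707, 0.001]
contact_force: [-0.6, 1.0, -0.7]
gripper_width: 0.529
grasp_force: 61.9
```

```bash
python3 - <<'E'
from h import *
st()
p,M=tool(); K,T=cal("wrist"); Rl=M.T@T[:3,:3]; tl=M.T@(T[:3,3]-p)
M0=np.array([[-.002,1,.001],[1,.002,0],[0,.001,-1]]); M0,_=np.linalg.qr(M0); M0*=np.sign(np.diag(M0@np.array([[0,1,0],[1,0,0],[0,0,-1]]).T))[:,None] if False else 1
M0=np.array([[0,1,0],[1,0,0],[0,0,-1.]]); c=(K,np.eye(4)); c[1][:3,:3]=M0@Rl; c[1][:3,3]=np.array([.5021,.0066,.1558])+M0@tl
for n,u,v,z in [("bore",252,97,.094),("octL",197,97,.094),("octR",306,97,.094),("octT",252,37,.094),("octB",252,151,.094),("TL",192,40,.02),("TR",315,43,.02),("BR",307,155,.02),("BL",193,153,.02)]: print(n,ray("wrist",u,v,z,c).round(4))
E
```

```text
t 11.75 p [ 0.6646 -0.1051  0.0685] x [ 0.001  1.    -0.001] y [ 1.    -0.001  0.004] z [ 0.004 -0.001 -1.   ] F [-0.6  1.  -0.7] w 0.529 gf 61.9 j [-0.27  0.33  1.62  0.    1.19 -0.27]
bore [0.5012 0.0909 0.094 ]
octL [0.4654 0.0909 0.094 ]
octR [0.5364 0.0909 0.094 ]
octT [0.5012 0.1257 0.094 ]
octB [0.5013 0.0556 0.094 ]
TL [0.4493 0.1403 0.02  ]
TR [0.5558 0.1381 0.02  ]
BR [0.5549 0.0404 0.02  ]
BL [0.4438 0.0423 0.02  ]
```

{"name": "apply_moves", "arguments": {
  "targets": [
    {"translation":[0,0,0.13],"twist":0,"hand":0},
    {"translation":[0,0,0],"twist":0,"hand":0},
    {"translation":[0,0,0],"twist":0,"hand":0.8},
    {"translation":[0,0,0],"twist":0,"hand":0.8},
    {"translation":[0,0,0],"twist":0,"hand":0.8},
    {"translation":[0,0,-0.3],"twist":0,"hand":1},
    {"translation":[0,0,-0.4],"twist":0,"hand":1},
    {"translation":[0.2,-0.1,-0.4],"twist":0,"hand":1}
  ]
}}

```text
time: 12.55
tool_pos: [0.6523, -0.085, 0.1657]
tool_rot: [0.0, 0.708, 0.706, -0.0]
contact_force: [0.2, -0.2, 1.6]
gripper_width: 1.0
grasp_force: 0.0
```

{"name": "apply_moves", "arguments": {
  "targets": [
    {"translation":[0.42,-0.22,-0.13],"twist":0,"hand":1},
    {"translation":[0.42,-0.22,-0.13],"twist":0,"hand":1},
    {"translation":[0.42,-0.22,-0.13],"twist":0,"hand":1},
    {"translation":[0.42,-0.22,-0.13],"twist":0,"hand":1},
    {"translation":[0.42,-0.22,-0.13],"twist":0,"hand":1},
    {"translation":[0.42,-0.22,-0.13],"twist":0,"hand":1},
    {"translation":[0.42,-0.22,-0.13],"twist":0,"hand":1},
    {"translation":[0.42,-0.22,-0.13],"twist":0,"hand":1}
  ]
}}

```text
time: 13.35
tool_pos: [0.4749, 0.2539, 0.2696]
tool_rot: [0.0, 0.707, 0.707, 0.001]
contact_force: [0.6, 0.0, 0.0]
gripper_width: 1.003
grasp_force: 0.0
```

{"name": "apply_moves", "arguments": {
  "targets": [
    {"translation":[0,0,0],"twist":0,"hand":1},
    {"translation":[0,0,0],"twist":0,"hand":1}
  ]
}}

```text
time: 13.55
tool_pos: [0.4758, 0.2532, 0.2692]
tool_rot: [0.001, 0.706, 0.708, 0.001]
contact_force: [1.1, -0.7, -0.1]
gripper_width: 0.999
grasp_force: 0.0
```

```bash
python3 - <<'E'
from h import *
st(); im,c=look("wrist",["post_red","post_yellow","rack_in","rack_out"],"w_racks")
np.savez("racks.npz",K=c[0],T=c[1])
E
```

```text
t 13.55 p [0.4758 0.2532 0.2692] x [-0.003  1.     0.   ] y [1.    0.003 0.002] z [ 0.002  0.    -1.   ] F [ 1.1 -0.7 -0.1] w 0.999 gf 0.0 j [ 0.35 -0.16  1.79 -0.    1.51  0.35]
post_red [([0.4522, 0.3548, 0.1348], 0.65)]
post_yellow [([0.4578, 0.2762, 0.1265], 0.57)]
rack_in [([0.4536, 0.3127, 0.0814], 0.74)]
rack_out [([0.6318, 0.282, 0.0787], 0.55)]
```

View pics/w_racks.png

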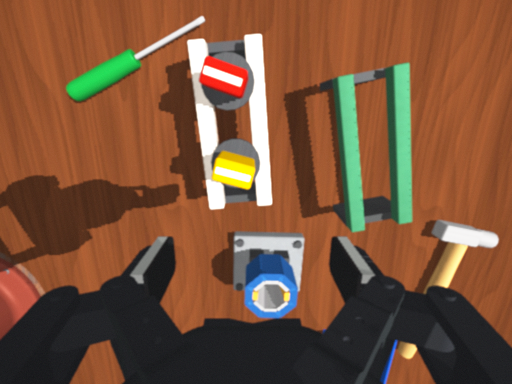

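The red head's white line runs about (203,69)–(243,88) and the yellow's about (215,170)–(253,180). The green rack's rails span about (345,75)–(405,225).

```bash
python3 - <<'E'
from h import *
d=np.load("racks.npz"); c=(d["K"],d["T"])
a=cv2.imread("pics/w_racks.png"); H,S,V=cv2.split(cv2.cvtColor(a,cv2.COLOR_BGR2HSV))
def rect(m,box,z,n):
    x0,y0,x1,y1=box; k=np.zeros(m.shape,np.uint8); k[y0:y1,x0:x1]=m[y0:y1,x0:x1]
    cc,l,s,ct=cv2.connectedComponentsWithStats(k); i=1+np.argmax(s[1:,4]); ys,xs=np.nonzero(l==i)
    P=np.array([ray("wrist",u,v,z,c)[:2] for u,v in zip(xs,ys)],np.float32)*1000
    q=P-P.mean(0); w,v=np.linalg.eigh(q.T@q); ax=v[:,1]
    print(n,s[i],"mean",P.mean(0).round(1),"rect",[np.round(t,1) for t in cv2.minAreaRect(P)],"axis",np.degrees(np.arctan2(ax[1],ax[0])).round(1))
wh=(S<70)&(V>170)
rect(wh,(200,58,250,95),.138,"redline"); rect(wh,(208,150,258,192),.138,"yelline")
rect(((H<8)|(H>172))&(S>150)&(V>150)|wh,(198,50,252,105),.138,"redhead")
rect((H>22)&(H<35)&(S>150)&(V>200)|wh,(208,148,258,192),.138,"yelhead")
gr=(H>60)&(H<85)&(S>80)&(V>60)
rect(gr,(330,50,362,240),.08,"gL"); rect(gr,(380,50,420,240),.08,"gR")
for n,u,v,z in [("redcol",227,81,.088),("yelcol",236,165,.088),("bore",271,293,.094),("wL",196,40,.08),("wR",252,36,.08),("wL2",216,207,.08),("wR2",264,204,.08),("gtl",336,78,.08),("gtr",408,65,.08),("gbl",355,229,.08),("gbr",408,221,.08)]: print(n,ray("wrist",u,v,z,c).round(4))
cv2.imwrite("pics/crop2.png",cv2.resize(a[25:240,180:430],None,fx=2.6,fy=2.6,interpolation=cv2.INTER_CUBIC))
E
```

```text
redline [203  66  40  21 348] mean [448.7 357.9] rect [array([448.7, 357.8]), array([ 7.1, 35.1]), np.float64(71.8)] axis 161.9
yelline [208 150  16  42 279] mean [436.6 266. ] rect [array([439.4, 271.9]), array([41.1, 15. ]), np.float64(88.3)] axis 98.2
redhead [ 198   50   50   55 1568] mean [446.2 357. ] rect [array([448.9, 355.1]), array([44.6, 43.2]), np.float64(86.8)] axis 167.8
yelhead [ 208  148   47   44 1430] mean [453.1 272. ] rect [array([454.7, 272.1]), array([43.2, 44.8]), np.float64(87.4)] axis -174.0
gL [ 333   75   29  157 2818] mean [589.  282.2] rect [array([590.6, 272.4]), array([ 22.3, 187.7]), np.float64(10.8)] axis 100.8
gR [ 385   63   27  161 3297] mean [646.8 292.1] rect [array([647.9, 283.6]), array([ 25.1, 188. ]), np.float64(11.0)] axis 101.1
redcol [0.4485 0.3582 0.088 ]
yelcol [0.4567 0.2676 0.088 ]
bore [0.501 0.096 0.094]
wL [0.4164 0.3986 0.08  ]
wR [0.4748 0.4025 0.08  ]
wL2 [0.4304 0.2125 0.08  ]
wR2 [0.4904 0.2167 0.08  ]
gtl [0.5661 0.3623 0.08  ]
gtr [0.6421 0.3754 0.08  ]
gbl [0.6078 0.1828 0.08  ]
gbr [0.674  0.1941 0.08  ]
```

View pics/crop2.png

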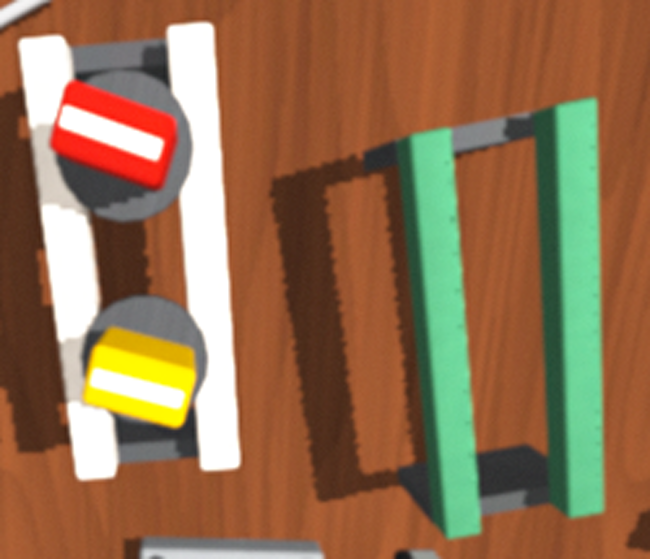

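{"name": "apply_moves", "arguments": {
  "targets": [
    {"translation":[0,0,0],"twist":-1,"hand":0.6},
    {"translation":[0,0,0],"twist":-1,"hand":0.6},
    {"translation":[0,0,0],"twist":-1,"hand":0.6},
    {"translation":[0,0,0],"twist":-1,"hand":0.6},
    {"translation":[0,0,0],"twist":-1,"hand":0.6},
    {"translation":[0,0,0],"twist":-1,"hand":0.6},
    {"translation":[0,0,0],"twist":-1,"hand":0.6},
    {"translation":[0,0,0],"twist":-1,"hand":0.6}
  ]
}}

```text
time: 14.6
tool_pos: [0.4766, 0.2513, 0.2678]
tool_rot: [-0.0, 0.375, 0.927, -0.0]
contact_force: [-1.1, -0.3, 0.4]
gripper_width: 0.597
grasp_force: 0.0
```

{"name": "apply_moves", "arguments": {
  "targets": [
    {"translation":[0,0,0],"twist":-1,"hand":0.6},
    {"translation":[0,0,0],"twist":-1,"hand":0.6},
    {"translation":[0,0,0],"twist":-1,"hand":0.6},
    {"translation":[0,0,0],"twist":-1,"hand":0.6},
    {"translation":[0,0,0],"twist":-0.55,"hand":0.6},
    {"translation":[0.29,0.45,0],"twist":0,"hand":0.6},
    {"translation":[0.29,0.46,0],"twist":0,"hand":0.6},
    {"translation":[0,0,0],"twist":0,"hand":0.6}
  ]
}}

```text
time: 15.4
tool_pos: [0.4502, 0.3522, 0.2677]
tool_rot: [-0.001, 0.156, 0.988, 0.0]
contact_force: [0.0, -0.0, 0.5]
gripper_width: 0.599
grasp_force: 0.0
```

```bash
cat >> h.py <<'E'
def line(img,c,z,box,n="line",cam="wrist"):
    H,S,V=cv2.split(cv2.cvtColor(img,cv2.COLOR_RGB2HSV)); m=(S<70)&(V>170)
    x0,y0,x1,y1=map(int,box); k=np.zeros(m.shape,np.uint8); k[y0:y1,x0:x1]=m[y0:y1,x0:x1]
    cc,l,s,ct=cv2.connectedComponentsWithStats(k); i=1+np.argmax(s[1:,4]); ys,xs=np.nonzero(l==i)
    P=np.array([ray(cam,u,v,z,c)[:2] for u,v in zip(xs,ys)],np.float32)*1000
    r=cv2.minAreaRect(P); q=P-P.mean(0); w,v=np.linalg.eigh(q.T@q); ax=v[:,1]
    print(n,s[i],"mean",P.mean(0).round(1),"rect",[np.round(t,1) for t in r],"axis",np.degrees(np.arctan2(ax[1],ax[0])).round(1))
def phi():
    p,M=tool(); return np.degrees(np.arctan2(M[1,0],M[0,0]))
E
python3 - <<'E'
from h import *
st(); print(phi()); c=cal("wrist"); im=save("wrist","w_red"); u,v=proj("wrist",[.4487,.358,.138],c); print(u,v)
line(im,c,.138,(u-45,v-25,u+45,v+25))
E
```

```text
t 15.4 p [0.4502 0.3522 0.2677] x [-0.952  0.307  0.002] y [0.307 0.952 0.001] z [-0.002  0.001 -1.   ] F [ 0.  -0.   0.5] w 0.599 gf 0.0 j [ 0.53 -0.08  1.72  0.    1.5  -0.73]
162.10258919864054
254.99720448642324 186.35066560409092
line [209 170  50  41 720] mean [455.5 340.2] rect [array([456.7, 340.6]), array([29.1, 64.4]), np.float64(23.8)] axis 108.2
```

View pics/w_red.png

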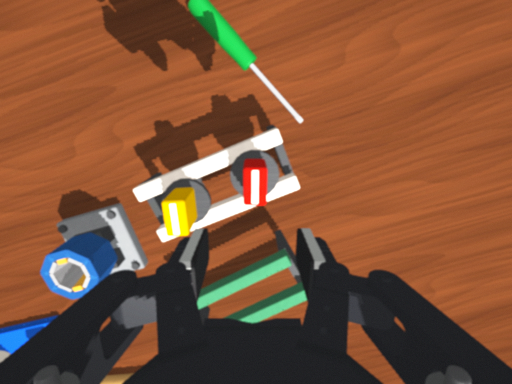

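The red head's white line is vertical at (255,187), right where I predicted it, so the gripper yaw is right.

{"name": "apply_moves", "arguments": {
  "targets": [
    {"translation":[0.03,0.05,0.4],"twist":0,"hand":0.6},
    {"translation":[0,0,0.4],"twist":0,"hand":0.6},
    {"translation":[0,0,0.4],"twist":0,"hand":0.6},
    {"translation":[0,0,0.28],"twist":0,"hand":0.6},
    {"translation":[0,0,0],"twist":0,"hand":0.6}
  ]
}}

```text
time: 15.95
tool_pos: [0.4475, 0.3514, 0.1145]
tool_rot: [-0.004, 0.158, 0.987, -0.004]
contact_force: [0.3, -0.2, -0.1]
gripper_width: 0.601
grasp_force: 0.0
```

{"name": "apply_moves", "arguments": {
  "targets": [
    {"translation":[0,0,0],"twist":0,"hand":0},
    {"translation":[0,0,0],"twist":0,"hand":0},
    {"translation":[0,0,0],"twist":0,"hand":0},
    {"translation":[0,0,0],"twist":0,"hand":0},
    {"translation":[0,0,-0.1],"twist":0,"hand":0},
    {"translation":[0,0,-0.3],"twist":0,"hand":0},
    {"translation":[0,0,-0.3],"twist":0,"hand":0},
    {"translation":[0,0,-0.3],"twist":0,"hand":0}
  ]
}}

```text
time: 16.75
tool_pos: [0.449, 0.3548, 0.2209]
tool_rot: [-0.001, 0.157, 0.988, -0.0]
contact_force: [0.6, 0.8, -3.3]
gripper_width: 0.273
grasp_force: 60.1
```

```bash
python3 - <<'E'
from h import *
st(); print(phi()); c=cal("wrist"); im=save("wrist","w_red2")
p,M=tool()
for zz in (.018,.02): print(proj("wrist",p+M@[0,0,-zz],c))
cv2.imwrite("pics/crop3.png",cv2.resize(im[:,:,::-1][200:384,180:340],None,fx=3,fy=3))
E
```

```text
t 16.75 p [0.449  0.3548 0.2209] x [-0.951  0.31   0.002] y [ 0.31   0.951 -0.001] z [-0.002 -0.001 -1.   ] F [ 0.6  0.8 -3.3] w 0.273 gf 60.1 j [ 0.54 -0.05  1.77  0.    1.42 -0.72]
161.9235739700123
[252.50181225 297.03216789]
[252.47557631 300.19602385]
```

View pics/w_red2.png

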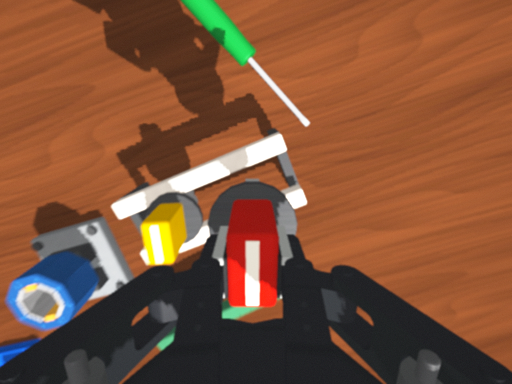

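```bash
python3 - <<'E'
from h import *
c=cal("wrist"); p,M=tool()
im=cv2.imread("pics/w_red2.png"); H,S,V=cv2.split(cv2.cvtColor(im,cv2.COLOR_BGR2HSV)); 
m=(S<80)&(V>170); m[:225]=0; m[320:]=0; m[:,:235]=0; m[:,275:]=0
ys,xs=np.nonzero(m); print("line rows",ys.min(),ys.max(),xs.min(),xs.max(),xs.mean())
red=((H<8)|(H>172))&(S>150)&(V>150); ys,xs=np.nonzero(red); print("red rows",ys.min(),ys.max())
for dx in (0,.005,.01):
  for h in (.012,.015,.018):
    print(dx,h,[proj("wrist",p+M@[s*.0200+dx,0,-h],c).round(0).tolist() for s in (1,-1)], proj("wrist",p+M@[dx+.02,0,-h+.05],c).round(0))
E
```

```text
line rows 241 317 235 259 251.6984649122807
red rows 212 307
0 0.012 [[248.0, 238.0], [248.0, 310.0]] [249. 201.]
0 0.015 [[248.0, 241.0], [248.0, 314.0]] [249. 203.]
0 0.018 [[248.0, 244.0], [248.0, 319.0]] [249. 204.]
0.005 0.012 [[248.0, 228.0], [248.0, 302.0]] [249. 194.]
0.005 0.015 [[248.0, 231.0], [248.0, 306.0]] [249. 195.]
0.005 0.018 [[248.0, 234.0], [248.0, 311.0]] [249. 197.]
0.01 0.012 [[248.0, 218.0], [248.0, 293.0]] [249. 186.]
0.01 0.015 [[248.0, 220.0], [248.0, 297.0]] [249. 187.]
0.01 0.018 [[247.0, 223.0], [248.0, 302.0]] [249. 189.]
```

{"name": "apply_moves", "arguments": {
  "targets": [
    {"translation":[0,0,-0.2],"twist":-1,"hand":0},
    {"translation":[0,0,-0.2],"twist":-1,"hand":0},
    {"translation":[0,0,-0.1],"twist":-0.98,"hand":0},
    {"translation":[-0.08,-0.44,0],"twist":0,"hand":0},
    {"translation":[-0.1,-0.44,0],"twist":0,"hand":0},
    {"translation":[-0.1,-0.44,0],"twist":0,"hand":0},
    {"translation":[-0.1,-0.44,0],"twist":0,"hand":0},
    {"translation":[-0.1,-0.44,0],"twist":0,"hand":0}
  ]
}}

```text
time: 17.6
tool_pos: [0.4934, 0.1327, 0.2692]
tool_rot: [-0.001, 0.009, 1.0, 0.0]
contact_force: [1.1, 0.2, -4.2]
gripper_width: 0.272
grasp_force: 60.9
```

{"name": "apply_moves", "arguments": {
  "targets": [
    {"translation":[-0.1,-0.44,0],"twist":0,"hand":0},
    {"translation":[0,0,0],"twist":0,"hand":0},
    {"translation":[0,0,0],"twist":0,"hand":0}
  ]
}}

```text
time: 17.9
tool_pos: [0.5028, 0.0893, 0.2693]
tool_rot: [-0.001, 0.01, 1.0, 0.0]
contact_force: [-0.7, -0.4, -3.1]
gripper_width: 0.273
grasp_force: 61.6
```

```bash
python3 - <<'E'
from h import *
st(); print(phi()); c=cal("wrist"); im=save("wrist","w_ins")
for z in (0,.094): print(proj("wrist",[.501,.0905,z],c))
E
```

```text
t 17.9 p [0.5028 0.0893 0.2693] x [-1.     0.02   0.002] y [0.02  1.    0.001] z [-0.002  0.001 -1.   ] F [-0.7 -0.4 -3.1] w 0.273 gf 61.6 j [ 0.03 -0.23  1.85  0.    1.52 -1.52]
178.849829705859
[251.05936191 160.66187282]
[250.8850652  175.88880385]
```

View pics/w_ins.png

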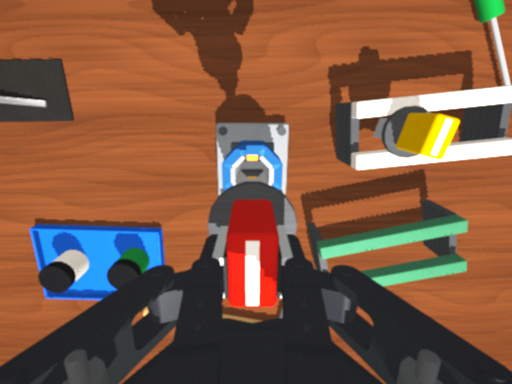

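The post hangs above the socket bore (252,170), and the white and green pots both stand in the tray at lower left.

{"name": "apply_moves", "arguments": {
  "targets": [
    {"translation":[0,0,0.3],"twist":0,"hand":0},
    {"translation":[0,0,0.3],"twist":0,"hand":0},
    {"translation":[0,0,0.2],"twist":0,"hand":0},
    {"translation":[0,0,0.12],"twist":0,"hand":0},
    {"translation":[0,0,0.12],"twist":0,"hand":0},
    {"translation":[0,0,0],"twist":0,"hand":0},
    {"translation":[0,0,0],"twist":0,"hand":0}
  ]
}}

```text
time: 18.65
tool_pos: [0.5035, 0.0903, 0.167]
tool_rot: [0.0, 0.009, 1.0, 0.0]
contact_force: [0.3, -0.1, -3.8]
gripper_width: 0.277
grasp_force: 61.5
```

{"name": "apply_moves", "arguments": {
  "targets": [
    {"translation":[0,0,0.05],"twist":0,"hand":0},
    {"translation":[0,0,0.05],"twist":0,"hand":0},
    {"translation":[0,0,0],"twist":0,"hand":0}
  ]
}}

```text
time: 18.95
tool_pos: [0.5033, 0.0899, 0.1559]
tool_rot: [0.0, 0.009, 1.0, 0.0]
contact_force: [1.2, 0.6, -3.7]
gripper_width: 0.271
grasp_force: 61.6
```

{"name": "apply_moves", "arguments": {
  "targets": [
    {"translation":[0,0,0.04],"twist":0,"hand":0},
    {"translation":[0,0,0.02],"twist":0,"hand":0},
    {"translation":[0,0,0],"twist":0,"hand":0}
  ]
}}

```text
time: 19.25
tool_pos: [0.5039, 0.0899, 0.1519]
tool_rot: [0.001, 0.009, 1.0, -0.0]
contact_force: [-1.2, -0.7, 3.4]
gripper_width: 0.273
grasp_force: 62.7
```

{"name": "apply_moves", "arguments": {
  "targets": [
    {"translation":[0,0,0.02],"twist":0,"hand":0},
    {"translation":[0,0,0],"twist":0,"hand":0}
  ]
}}

```text
time: 19.45
tool_pos: [0.5042, 0.0899, 0.1518]
tool_rot: [0.001, 0.009, 1.0, -0.0]
contact_force: [-5.0, -0.5, 13.5]
gripper_width: 0.278
grasp_force: 64.1
```

{"name": "apply_moves", "arguments": {
  "targets": [
    {"translation":[0,0,0.02],"twist":0,"hand":0},
    {"translation":[0,0,0],"twist":0,"hand":0}
  ]
}}

```text
time: 19.65
tool_pos: [0.5051, 0.0899, 0.1517]
tool_rot: [0.002, 0.009, 1.0, -0.0]
contact_force: [-7.8, -0.9, 19.5]
gripper_width: 0.273
grasp_force: 64.9
```

{"name": "apply_moves", "arguments": {
  "targets": [
    {"translation":[0.02,0,0],"twist":1,"hand":0},
    {"translation":[0,0,0],"twist":1,"hand":0},
    {"translation":[0,0,0],"twist":1,"hand":0},
    {"translation":[0,0,0],"twist":1,"hand":0},
    {"translation":[0,0,0],"twist":1,"hand":0},
    {"translation":[0,0,0],"twist":1,"hand":0},
    {"translation":[0,0,0],"twist":1,"hand":0},
    {"translation":[0,0,0],"twist":1,"hand":0}
  ]
}}

```text
time: 20.45
tool_pos: [0.5038, 0.0892, 0.1516]
tool_rot: [0.003, 0.399, 0.917, 0.0]
contact_force: [-5.2, -3.9, 17.8]
gripper_width: 0.275
grasp_force: 64.4
```

{"name": "apply_moves", "arguments": {
  "targets": [
    {"translation":[0,0,0],"twist":1,"hand":0},
    {"translation":[0,0,0],"twist":1,"hand":0},
    {"translation":[0,0,0],"twist":1,"hand":0},
    {"translation":[0,0,0],"twist":1,"hand":0},
    {"translation":[0,0,0],"twist":1,"hand":0}
  ]
}}

```text
time: 20.95
tool_pos: [0.5031, 0.0883, 0.151]
tool_rot: [0.003, 0.613, 0.79, -0.001]
contact_force: [-5.7, -5.1, 15.1]
gripper_width: 0.275
grasp_force: 64.3
```

{"name": "apply_moves", "arguments": {
  "targets": [
    {"translation":[0,0,0],"twist":1,"hand":0},
    {"translation":[0,0,0],"twist":1,"hand":0},
    {"translation":[0,0,0],"twist":0.68,"hand":0},
    {"translation":[0,0,0],"twist":0,"hand":0}
  ]
}}

```text
time: 21.35
tool_pos: [0.5016, 0.0886, 0.1468]
tool_rot: [0.002, 0.712, 0.702, -0.001]
contact_force: [-0.9, -6.0, 1.6]
gripper_width: 0.272
grasp_force: 62.3
```

```bash
python3 - <<'E'
from h import *
st(); print(phi())
E
```

```text
t 21.35 p [0.5016 0.0886 0.1468] x [ 0.015  1.    -0.003] y [ 1.    -0.015  0.001] z [ 0.001 -0.004 -1.   ] F [-0.9 -6.   1.6] w 0.272 gf 62.3 j [ 0.03 -0.14  1.98 -0.    1.3   0.05]
89.14756691216847
```

{"name": "apply_moves", "arguments": {
  "targets": [
    {"translation":[-0.02,0,0.05],"twist":0,"hand":0},
    {"translation":[0,0,0.05],"twist":0,"hand":0},
    {"translation":[0,0,0.03],"twist":0,"hand":0},
    {"translation":[0,0,0],"twist":0,"hand":0}
  ]
}}

```text
time: 21.75
tool_pos: [0.5019, 0.0874, 0.1367]
tool_rot: [0.001, 0.712, 0.702, -0.001]
contact_force: [-9.0, -4.1, 17.8]
gripper_width: 0.273
grasp_force: 64.6
```

{"name": "apply_moves", "arguments": {
  "targets": [
    {"translation":[0,0,0.03],"twist":0,"hand":0},
    {"translation":[0,0,0],"twist":0,"hand":0}
  ]
}}

```text
time: 21.95
tool_pos: [0.5021, 0.0874, 0.1366]
tool_rot: [0.0, 0.712, 0.702, -0.001]
contact_force: [-18.0, -5.3, 33.6]
gripper_width: 0.273
grasp_force: 66.6
```

{"name": "apply_moves", "arguments": {
  "targets": [
    {"translation":[0,0,0.02],"twist":0,"hand":0},
    {"translation":[0,0,0],"twist":0,"hand":0}
  ]
}}

```text
time: 22.15
tool_pos: [0.5021, 0.0874, 0.1366]
tool_rot: [0.0, 0.712, 0.702, -0.001]
contact_force: [-24.3, -5.5, 42.7]
gripper_width: 0.274
grasp_force: 68.1
```

{"name": "apply_moves", "arguments": {
  "targets": [
    {"translation":[0,0,-0.05],"twist":0,"hand":0},
    {"translation":[0,0,0],"twist":0,"hand":0.45},
    {"translation":[0,0,0],"twist":0,"hand":0.45},
    {"translation":[0,0,0],"twist":0,"hand":0.45},
    {"translation":[0,0,-0.3],"twist":0,"hand":0.45},
    {"translation":[0,0,-0.4],"twist":0,"hand":0.6},
    {"translation":[0,0,-0.4],"twist":0,"hand":0.6},
    {"translation":[0,0,-0.2],"twist":0,"hand":0.6}
  ]
}}

```text
time: 22.95
tool_pos: [0.5025, 0.0883, 0.2668]
tool_rot: [0.001, 0.712, 0.702, 0.002]
contact_force: [0.5, 0.4, 0.2]
gripper_width: 0.6
grasp_force: 0.0
```

{"name": "apply_moves", "arguments": {
  "targets": [
    {"translation":[-0.45,-0.05,0],"twist":0,"hand":0.6},
    {"translation":[-0.45,-0.1,0],"twist":0,"hand":0.6},
    {"translation":[0,0,0],"twist":0,"hand":0.6},
    {"translation":[0,0,0],"twist":0,"hand":0.6}
  ]
}}

```text
time: 23.35
tool_pos: [0.4847, -0.0023, 0.2626]
tool_rot: [-0.001, 0.713, 0.701, 0.0]
contact_force: [0.3, 0.1, -1.0]
gripper_width: 0.601
grasp_force: 0.0
```

```bash
python3 - <<'E'
from h import *
st(); print(phi()); im,c=look("wrist",["post_red","drift"],"w_home")
for q in ([.501,.0905,.094],[.501,.0905,.152]): print(proj("wrist",q,c))
cv2.imwrite("pics/crop4.png",np.hstack([im,grab_frame("top")])[:,:,::-1][:, :1024])
E
```

```text
t 23.35 p [ 0.4847 -0.0023  0.2626] x [0.017 1.    0.001] y [ 1.    -0.017 -0.001] z [-0.001  0.001 -1.   ] F [ 0.3  0.1 -1. ] w 0.601 gf 0.0 j [-0.16 -0.3   1.92  0.    1.52 -0.14]
89.02599688156171
post_red [([0.5017, 0.0897, 0.1486], 0.66)]
drift [([0.4125, -0.226, 0.0122], 0.68), ([0.7779, 0.0573, 0.0212], 0.64)]
[267.38875129  92.38499115]
[271.24461355  88.18925109]
```

View pics/w_home.png

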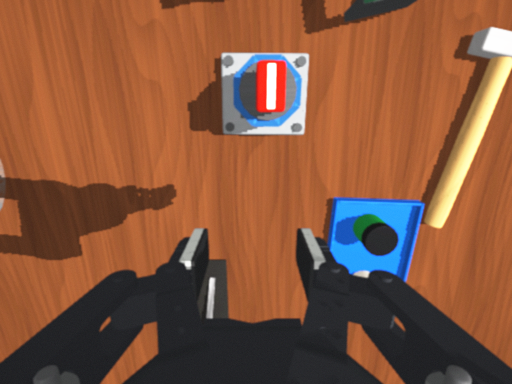

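The red post sits home in the socket at (271,88), its line in line with the slot. The green pot is upright in the tray.

{"name": "apply_moves", "arguments": {
  "targets": [
    {"translation":[-0.45,-0.1,-0.04],"twist":0,"hand":0.6},
    {"translation":[-0.45,-0.1,-0.04],"twist":0,"hand":0.6},
    {"translation":[-0.45,-0.1,-0.04],"twist":0,"hand":0.6},
    {"translation":[-0.45,-0.1,-0.04],"twist":0,"hand":0.6},
    {"translation":[-0.45,-0.1,-0.04],"twist":0,"hand":0.6},
    {"translation":[-0.45,-0.1,-0.04],"twist":0,"hand":0.6},
    {"translation":[-0.45,-0.1,-0.04],"twist":0,"hand":0.6},
    {"translation":[-0.45,-0.1,-0.04],"twist":0,"hand":0.6}
  ]
}}

```text
time: 24.35
tool_pos: [0.3996, -0.3616, 0.2954]
tool_rot: [0.0, 0.712, 0.702, 0.0]
contact_force: [0.2, -1.0, 0.1]
gripper_width: 0.599
grasp_force: 0.0
```

{"name": "apply_moves", "arguments": {
  "targets": [
    {"translation":[0,0,0],"twist":0,"hand":0.6},
    {"translation":[0,0,0],"twist":0,"hand":0.6}
  ]
}}

```text
time: 24.55
tool_pos: [0.3998, -0.3607, 0.2949]
tool_rot: [-0.0, 0.713, 0.702, 0.0]
contact_force: [0.8, 0.7, 0.1]
gripper_width: 0.605
grasp_force: 0.0
```

```bash
cat > drift.py <<'E'
from h import *
from scipy.optimize import least_squares
def find_drift(zf,guess,cam="wrist",name=None):
    c=cal(cam); im=grab_frame(cam)
    if name: save(cam,name,im)
    rs=regions_of(cam,"drift")
    if not rs: print("no region"); return
    gp=proj(cam,[guess[0],guess[1],zf+.05],c)
    r=min(rs[:3],key=lambda r:np.min(np.hypot(*(np.argwhere(r["pixels"])[:,::-1]-gp).T)))
    m=r["pixels"]; H,S,V=cv2.split(cv2.cvtColor(im,cv2.COLOR_RGB2HSV))
    o=(H>8)&(H<28)&(S>180)&(V>160)&(cv2.dilate(m.astype(np.uint8),np.ones((9,9)))>0)
    n,l,s,ct=cv2.connectedComponentsWithStats(o.astype(np.uint8)); i=1+np.argmax(s[1:,4]); oc=ct[i]
    P=np.argwhere(m)[:,::-1]; tip=P[np.argsort(-np.hypot(*(P-oc).T))[:6]].mean(0)
    print("score",round(r["score"],2),"orange",s[i],oc.round(1),"tip",tip.round(1))
    def W(v,q): x,y,a=v; q=np.array(q); return [x+q[0]*np.cos(a)-q[1]*np.sin(a),y+q[0]*np.sin(a)+q[1]*np.cos(a),q[2]+zf]
    box=[(sx*.016,sy*.009,z) for sx in(1,-1) for sy in (1,-1) for z in (.026,.056)]
    def f(v):
        h=cv2.convexHull(np.array([proj(cam,W(v,b),c) for b in box],np.float32)); mm=cv2.moments(h)
        return np.r_[np.array([mm["m10"],mm["m01"]])/mm["m00"]-oc,proj(cam,W(v,(.164,0,.003)),c)-tip]
    s=least_squares(f,guess,x_scale=[.01,.01,.1],diff_step=1e-4); print("drift",s.x[:2].round(4),"deg",np.degrees(s.x[2]).round(1),"res",s.fun.round(1)); return s.x
E
python3 - <<'E'
from drift import *
st(); print(phi()); find_drift(.004,[.396,-.355,1.48],name="w_dr2")
E
```

```text
t 24.55 p [ 0.3998 -0.3607  0.2949] x [0.015 1.    0.001] y [ 1.    -0.015 -0.   ] z [-0.     0.001 -1.   ] F [0.8 0.7 0.1] w 0.605 gf 0.0 j [-0.87 -0.18  1.76  0.    1.56 -0.86]
89.1175353672186
score 0.7 orange [241 150  16  27 350] [248.9 162.9] tip [260.5  39.7]
drift [ 0.3944 -0.3562] deg 83.5 res [ 0.  -0.3 -0.   0.3]
```

{"name": "apply_moves", "arguments": {
  "targets": [
    {"translation":[0,0,0.1],"twist":0.98,"hand":0.6},
    {"translation":[0.04,-0.06,0.4],"twist":0,"hand":0.6},
    {"translation":[0,0,0.4],"twist":0,"hand":0.6},
    {"translation":[0,0,0.4],"twist":0,"hand":0.6},
    {"translation":[0,0,0.4],"twist":0,"hand":0.6},
    {"translation":[0,0,0],"twist":0,"hand":0.6},
    {"translation":[0,0,0],"twist":0,"hand":0.6}
  ]
}}

```text
time: 25.35
tool_pos: [0.3944, -0.3547, 0.1255]
tool_rot: [-0.001, 0.745, 0.667, 0.0]
contact_force: [1.1, -0.2, 0.1]
gripper_width: 0.599
grasp_force: 0.0
```

```bash
python3 - <<'E'
from drift import *
st(); print(phi()); find_drift(.004,[.396,-.355,1.48])
E
```

```text
t 25.35 p [ 0.3944 -0.3547  0.1255] x [0.111 0.994 0.001] y [ 0.994 -0.111 -0.001] z [-0.001  0.001 -1.   ] F [ 1.1 -0.2  0.1] w 0.599 gf 0.0 j [-0.87 -0.06  1.94  0.    1.26 -0.76]
83.636541343975
score 0.85 orange [ 243  187   25   50 1169] [254.5 211.9] tip [255.   0.]
drift [ 0.3947 -0.3598] deg 83.5 res [-0.   2.8  0.  -2.1]
```

{"name": "apply_moves", "arguments": {
  "targets": [
    {"translation":[-0.02,0,0.35],"twist":0,"hand":0.6},
    {"translation":[0,0,0.38],"twist":0,"hand":0.6},
    {"translation":[0,0,0],"twist":0,"hand":0.6},
    {"translation":[0,0,0],"twist":0,"hand":0},
    {"translation":[0,0,0],"twist":0,"hand":0},
    {"translation":[0,0,0],"twist":0,"hand":0},
    {"translation":[0,0,0],"twist":0,"hand":0},
    {"translation":[0,0,0],"twist":0,"hand":0}
  ]
}}

```text
time: 26.25
tool_pos: [0.3955, -0.3599, 0.0559]
tool_rot: [0.003, 0.746, 0.666, -0.0]
contact_force: [0.7, 1.1, 7.9]
gripper_width: 0.198
grasp_force: 61.6
```

```bash
python3 - <<'E'
from h import *
st(); print(phi())
E
```

```text
t 26.25 p [ 0.3955 -0.3599  0.0559] x [ 0.113  0.994 -0.004] y [ 0.994 -0.113  0.005] z [ 0.004 -0.005 -1.   ] F [0.7 1.1 7.9] w 0.198 gf 61.6 j [-0.88  0.05  1.97  0.    1.12 -0.76]
83.53005594601103
```

{"name": "apply_moves", "arguments": {
  "targets": [
    {"translation":[0,0,-0.3],"twist":0,"hand":0},
    {"translation":[0,0,-0.4],"twist":-0.5,"hand":0},
    {"translation":[0,0,0],"twist":-0.46,"hand":0},
    {"translation":[0.4,0.17,0],"twist":0,"hand":0},
    {"translation":[0.4,0.17,0],"twist":0,"hand":0},
    {"translation":[0.4,0.17,0],"twist":0,"hand":0},
    {"translation":[0.4,0.17,0],"twist":0,"hand":0},
    {"translation":[0.4,0.17,0],"twist":0,"hand":0}
  ]
}}

```text
time: 27.05
tool_pos: [0.4823, -0.1577, 0.1226]
tool_rot: [0.0, 0.713, 0.701, -0.0]
contact_force: [0.9, -0.1, -3.5]
gripper_width: 0.198
grasp_force: 60.2
```

{"name": "apply_moves", "arguments": {
  "targets": [
    {"translation":[0.4,0.17,0],"twist":0,"hand":0},
    {"translation":[0,0,0],"twist":0,"hand":0},
    {"translation":[0,0,0],"twist":0,"hand":0}
  ]
}}

```text
time: 27.35
tool_pos: [0.4997, -0.1189, 0.1224]
tool_rot: [0.0, 0.712, 0.702, -0.0]
contact_force: [0.0, -0.6, -2.8]
gripper_width: 0.196
grasp_force: 60.2
```

```bash
python3 - <<'E'
from h import *
st(); print(phi()); p,M=tool(); print("tip",(p+.165*M[:,0]).round(4))
save("side","s1"); look("top",["drift","drift_tip"])
E
```

```text
t 27.35 p [ 0.4997 -0.1189  0.1224] x [ 0.014  1.    -0.001] y [ 1.    -0.014 -0.   ] z [-0.    -0.001 -1.   ] F [ 0.  -0.6 -2.8] w 0.196 gf 60.2 j [-0.38 -0.1   1.99 -0.    1.25 -0.36]
89.17264455513867
tip [0.5021 0.0461 0.1223]
drift [([0.4957, -0.0591, 0.0825], 0.6)]
drift_tip [([0.4949, -0.0544, 0.0862], 0.55)]
```

{"name": "apply_moves", "arguments": {
  "targets": [
    {"translation":[0,-0.02,0.25],"twist":0,"hand":0},
    {"translation":[0,0,0.17],"twist":0,"hand":0},
    {"translation":[0,0,0],"twist":0,"hand":0},
    {"translation":[0,0,0],"twist":0,"hand":0}
  ]
}}

```text
time: 27.95
tool_pos: [0.4975, -0.1204, 0.0803]
tool_rot: [-0.0, 0.714, 0.701, -0.0]
contact_force: [-0.5, -0.2, -3.1]
gripper_width: 0.198
grasp_force: 60.1
```

{"name": "apply_moves", "arguments": {
  "targets": [
    {"translation":[0,0,0.04],"twist":0,"hand":0},
    {"translation":[0,0,0.02],"twist":0,"hand":0},
    {"translation":[0,0,0],"twist":0,"hand":0}
  ]
}}

```text
time: 28.25
tool_pos: [0.498, -0.1198, 0.0746]
tool_rot: [0.0, 0.713, 0.701, 0.0]
contact_force: [0.2, -1.0, -2.7]
gripper_width: 0.201
grasp_force: 60.2
```

{"name": "apply_moves", "arguments": {
  "targets": [
    {"translation":[0,0,0.02],"twist":0,"hand":0},
    {"translation":[0,0,0],"twist":0,"hand":0}
  ]
}}

```text
time: 28.45
tool_pos: [0.4978, -0.1196, 0.0723]
tool_rot: [-0.0, 0.713, 0.701, -0.0]
contact_force: [0.1, -0.1, -3.6]
gripper_width: 0.202
grasp_force: 60.2
```

{"name": "apply_moves", "arguments": {
  "targets": [
    {"translation":[0,0,0.02],"twist":0,"hand":0},
    {"translation":[0,0,0],"twist":0,"hand":0}
  ]
}}

```text
time: 28.65
tool_pos: [0.4981, -0.1196, 0.0706]
tool_rot: [0.0, 0.713, 0.701, 0.0]
contact_force: [-0.5, -1.5, -1.4]
gripper_width: 0.196
grasp_force: 60.5
```

{"name": "apply_moves", "arguments": {
  "targets": [
    {"translation":[0,0,0.015],"twist":0,"hand":0},
    {"translation":[0,0,0],"twist":0,"hand":0}
  ]
}}

```text
time: 28.85
tool_pos: [0.4983, -0.1199, 0.0695]
tool_rot: [0.0, 0.713, 0.701, 0.0]
contact_force: [-0.7, -1.4, 0.3]
gripper_width: 0.202
grasp_force: 61.0
```

{"name": "apply_moves", "arguments": {
  "targets": [
    {"translation":[0.15,0,-0.01],"twist":0,"hand":0},
    {"translation":[0.15,0,0],"twist":0,"hand":0},
    {"translation":[0,0,0],"twist":0,"hand":0}
  ]
}}

```text
time: 29.15
tool_pos: [0.4984, -0.0874, 0.0699]
tool_rot: [-0.0, 0.713, 0.702, 0.001]
contact_force: [0.9, 2.0, -0.3]
gripper_width: 0.199
grasp_force: 60.8
```

{"name": "apply_moves", "arguments": {
  "targets": [
    {"translation":[0.15,0,0],"twist":0,"hand":0},
    {"translation":[0.15,0,0],"twist":0,"hand":0},
    {"translation":[0,0,0],"twist":0,"hand":0}
  ]
}}

```text
time: 29.45
tool_pos: [0.4995, -0.0575, 0.0705]
tool_rot: [0.0, 0.713, 0.702, 0.001]
contact_force: [1.5, 2.9, 3.4]
gripper_width: 0.195
grasp_force: 61.2
```

```bash
python3 - <<'E'
from h import *
st(); print(phi()); print(np.round(state()["ft_torque"],2))
E
```

```text
t 29.45 p [ 0.4995 -0.0575  0.0705] x [0.016 1.    0.001] y [ 1.    -0.016  0.002] z [ 0.002  0.001 -1.   ] F [1.5 2.9 3.4] w 0.195 gf 61.2 j [-0.26 -0.05  2.04  0.    1.15 -0.25]
89.09841644979906
[ 0.9  -0.22 -0.16]
```

{"name": "apply_moves", "arguments": {
  "targets": [
    {"translation":[0.1,0,0],"twist":0,"hand":0},
    {"translation":[0.1,0,0],"twist":0,"hand":0},
    {"translation":[0,0,0],"twist":0,"hand":0}
  ]
}}

```text
time: 29.75
tool_pos: [0.5007, -0.0409, 0.0716]
tool_rot: [0.003, 0.713, 0.701, -0.0]
contact_force: [-0.4, -7.5, 6.2]
gripper_width: 0.196
grasp_force: 61.6
```

{"name": "apply_moves", "arguments": {
  "targets": [
    {"translation":[0.1,0,0],"twist":0,"hand":0},
    {"translation":[0.1,0,0],"twist":0,"hand":0},
    {"translation":[0,0,0],"twist":0,"hand":0}
  ]
}}

```text
time: 30.05
tool_pos: [0.5013, -0.0209, 0.0717]
tool_rot: [0.003, 0.713, 0.701, -0.0]
contact_force: [0.2, -7.9, 6.8]
gripper_width: 0.192
grasp_force: 61.7
```

{"name": "apply_moves", "arguments": {
  "targets": [
    {"translation":[0.08,0,0],"twist":0,"hand":0},
    {"translation":[0,0,0],"twist":0,"hand":0}
  ]
}}

```text
time: 30.25
tool_pos: [0.5015, -0.0132, 0.0718]
tool_rot: [0.003, 0.713, 0.701, -0.0]
contact_force: [0.2, -8.2, 7.1]
gripper_width: 0.195
grasp_force: 61.8
```

{"name": "apply_moves", "arguments": {
  "targets": [
    {"translation":[0.06,0,0],"twist":0,"hand":0},
    {"translation":[0.03,0,0],"twist":0,"hand":0},
    {"translation":[0,0,0],"twist":0,"hand":0}
  ]
}}

```text
time: 30.55
tool_pos: [0.5016, -0.0054, 0.0719]
tool_rot: [0.004, 0.713, 0.702, -0.001]
contact_force: [0.6, -12.0, 7.9]
gripper_width: 0.198
grasp_force: 61.7
```

{"name": "apply_moves", "arguments": {
  "targets": [
    {"translation":[0.03,0,0],"twist":0,"hand":0},
    {"translation":[0,0,0],"twist":0,"hand":0}
  ]
}}

```text
time: 30.75
tool_pos: [0.5016, -0.0052, 0.0719]
tool_rot: [0.006, 0.712, 0.702, -0.004]
contact_force: [-1.2, -25.2, 6.5]
gripper_width: 0.198
grasp_force: 61.6
```

{"name": "apply_moves", "arguments": {
  "targets": [
    {"translation":[0.03,0,0],"twist":0,"hand":0},
    {"translation":[0,0,0],"twist":0,"hand":0}
  ]
}}

```text
time: 30.95
tool_pos: [0.5017, -0.0049, 0.0721]
tool_rot: [0.009, 0.712, 0.702, -0.006]
contact_force: [-1.7, -36.3, 6.2]
gripper_width: 0.201
grasp_force: 61.5
```

{"name": "apply_moves", "arguments": {
  "targets": [
    {"translation":[-0.06,0,0],"twist":0,"hand":0},
    {"translation":[0,0,0],"twist":0,"hand":0.5},
    {"translation":[0,0,0],"twist":0,"hand":0.5},
    {"translation":[0,0,0],"twist":0,"hand":0.5},
    {"translation":[0,0,-0.3],"twist":0,"hand":0.5},
    {"translation":[0,0,-0.4],"twist":0,"hand":0.5},
    {"translation":[0,0,-0.4],"twist":0,"hand":0.5},
    {"translation":[0,0,-0.4],"twist":0,"hand":0.5}
  ]
}}

```text
time: 31.75
tool_pos: [0.499, -0.0018, 0.2205]
tool_rot: [-0.001, 0.713, 0.702, -0.0]
contact_force: [0.6, 0.1, 0.1]
gripper_width: 0.496
grasp_force: 0.0
```

{"name": "apply_moves", "arguments": {
  "targets": [
    {"translation":[0.4,0,-0.2],"twist":0,"hand":0.5},
    {"translation":[0.3,0,-0.1],"twist":0,"hand":0.5},
    {"translation":[0,0,0],"twist":0,"hand":0.5},
    {"translation":[0,0,0],"twist":0,"hand":0.5}
  ]
}}

```text
time: 32.15
tool_pos: [0.5005, 0.0682, 0.2492]
tool_rot: [-0.0, 0.712, 0.702, -0.0]
contact_force: [0.3, -0.2, 0.5]
gripper_width: 0.5
grasp_force: 0.0
```

```bash
python3 - <<'E'
from drift import *
st(); print(phi()); im,c=look("wrist",["post_red","drift"],"w_up"); u,v=proj("wrist",[.501,.0905,.163],c); print(u,v)
line(im,c,.163,(u-10,v-40,u+10,v+40)); line(im,c,.152,(u-10,v-40,u+10,v+40))
look("top",["post_red","drift"]); look("side",["post_red","drift"]); save("side","s2")
E
```

```text
t 32.15 p [0.5005 0.0682 0.2492] x [ 0.015  1.    -0.   ] y [ 1.    -0.015 -0.001] z [-0.001 -0.    -1.   ] F [ 0.3 -0.2  0.5] w 0.5 gf 0.0 j [-0.01 -0.24  1.89 -0.    1.49  0.  ]
89.15976850148017
post_red [([0.5004, 0.0952, 0.1538], 0.74)]
drift [([0.5057, 0.0118, 0.0264], 0.63)]
253.38319115276448 179.28118977866998
line [247 154  12  43 382] mean [500.3  94. ] rect [array([500.2,  93.7]), array([ 7.2, 35.1]), np.float64(4.3)] axis 94.1
line [247 154  12  43 382] mean [500.2  91.3] rect [array([500.2,  91. ]), array([ 7.6, 37. ]), np.float64(4.3)] axis 94.1
post_red [([0.4672, 0.1073, 0.0155], 0.28)]
drift [([0.4976, 0.0015, 0.0259], 0.54)]
post_red [([0.4898, 0.1002, 0.129], 0.97), ([0.4956, 0.0139, 0.0363], 0.67), ([0.612, 0.2983, 0.073], 0.16)]
drift [([0.4936, 0.0099, 0.0313], 0.57)]
```

{"name": "apply_moves", "arguments": {
  "targets": [
    {"translation":[0.24,0,0.3],"twist":-0.3,"hand":0.5},
    {"translation":[0,0,0.4],"twist":0,"hand":0.5},
    {"translation":[0,0,0.3],"twist":0,"hand":0.5},
    {"translation":[0,0,0],"twist":0,"hand":0},
    {"translation":[0,0,0],"twist":0,"hand":0},
    {"translation":[0,0,0],"twist":0,"hand":0},
    {"translation":[0,0,0],"twist":0,"hand":0}
  ]
}}

```text
time: 33.35
tool_pos: [0.5014, 0.0913, 0.1509]
tool_rot: [-0.0, 0.703, 0.712, -0.0]
contact_force: [-2.0, -0.2, -3.2]
gripper_width: 0.274
grasp_force: 60.1
```

{"name": "apply_moves", "arguments": {
  "targets": [
    {"translation":[0,0,-0.05],"twist":0,"hand":0},
    {"translation":[0,0,-0.1],"twist":0,"hand":0},
    {"translation":[0,0,-0.2],"twist":0,"hand":0},
    {"translation":[0,0,-0.2],"twist":0,"hand":0},
    {"translation":[0,0,-0.25],"twist":0,"hand":0},
    {"translation":[0,0,0],"twist":0,"hand":0}
  ]
}}

```text
time: 33.95
tool_pos: [0.5044, 0.0914, 0.2361]
tool_rot: [0.004, 0.702, 0.712, 0.004]
contact_force: [0.5, 0.2, -3.1]
gripper_width: 0.273
grasp_force: 60.2
```

```bash
python3 - <<'E'
from drift import *
st(); print(phi())
d=np.load("racks.npz"); c=(d["K"],d["T"])
P=[ray("wrist",u,v,.08,c)[:2] for u,v in [(333,78),(409.6,62.7),(351,232),(412.3,222.3)]]
print(np.round(P,4),"center",np.mean(P,0).round(4),[np.degrees(np.arctan2(*(P[i]-P[i+2])[::-1])).round(1) for i in (0,1)])
# refine bench offset using bore measurement
print(ray("wrist",271,293,.094,c).round(4))
look("side",["drift"]); look("top",["drift","rack_out"])
E
```

```text
t 33.95 p [0.5044 0.0914 0.2361] x [-0.013  1.     0.   ] y [1.    0.013 0.011] z [ 0.011  0.    -1.   ] F [ 0.5  0.2 -3.1] w 0.273 gf 60.2 j [ 0.03 -0.22  1.9  -0.    1.45  0.02]
90.74604845584557
[[0.5629 0.3623]
 [0.6434 0.3777]
 [0.6031 0.1786]
 [0.6798 0.1923]] center [0.6223 0.2777] [np.float64(102.4), np.float64(101.1)]
[0.501 0.096 0.094]
drift [([0.493, 0.0089, 0.0313], 0.93)]
drift [([0.4916, 0.0077, 0.0274], 0.68)]
rack_out [([0.6371, 0.3044, 0.0797], 0.93), ([0.7781, 0.0596, 0.0231], 0.58)]
```

{"name": "apply_moves", "arguments": {
  "targets": [
    {"translation":[0,0,0],"twist":-0.9,"hand":0},
    {"translation":[0,0,0],"twist":-0.9,"hand":0},
    {"translation":[0.33,0.25,0],"twist":0,"hand":0},
    {"translation":[0.34,0.25,0],"twist":0,"hand":0},
    {"translation":[0.34,0.25,0],"twist":0,"hand":0},
    {"translation":[0.34,0.25,0],"twist":0,"hand":0},
    {"translation":[0.34,0.25,0],"twist":0,"hand":0},
    {"translation":[0.34,0.25,0],"twist":0,"hand":0}
  ]
}}

```text
time: 35.0
tool_pos: [0.6095, 0.3208, 0.2274]
tool_rot: [-0.001, 0.636, 0.772, -0.001]
contact_force: [0.0, -1.0, -2.3]
gripper_width: 0.273
grasp_force: 60.5
```

{"name": "apply_moves", "arguments": {
  "targets": [
    {"translation":[0,0,0],"twist":0,"hand":0},
    {"translation":[0,0,0],"twist":0,"hand":0}
  ]
}}

```text
time: 35.2
tool_pos: [0.609, 0.3198, 0.2271]
tool_rot: [-0.001, 0.635, 0.772, -0.002]
contact_force: [0.1, -0.4, -3.4]
gripper_width: 0.275
grasp_force: 61.3
```

```bash
cat >> h.py <<'E'
def rails(im,c,z=.08,cam="wrist",rowmax=240):
    H,S,V=cv2.split(cv2.cvtColor(im,cv2.COLOR_RGB2HSV)); m=(H>60)&(H<85)&(S>80)&(V>110); m[rowmax:]=0
    n,l,s,ct=cv2.connectedComponentsWithStats(m.astype(np.uint8)); p,M=tool()
    for i in range(1,n):
        if s[i,4]<300: continue
        ys,xs=np.nonzero(l==i); P=np.array([ray(cam,u,v,z,c) for u,v in zip(xs,ys)]); Q=(P-p)@M
        (cx,cy),(w,h),a=cv2.minAreaRect((Q[:,:2]*1000).astype(np.float32))
        b=np.polyfit(Q[:,0],Q[:,1],1); print("rail px",s[i],"tool-frame x",(Q[:,0].min()*1e3).round(),(Q[:,0].max()*1e3).round(),"y@0 mid",(b[1]*1e3).round(1),"slope",b[0].round(3),"rect",round(cx,1),round(cy,1),round(w),round(h),round(a,1))
E
python3 - <<'E'
from h import *
st(); print(phi()); c=cal("wrist"); im=save("wrist","w_ro"); rails(im,c)
E
```

```text
t 35.2 p [0.609  0.3198 0.2271] x [-0.193  0.981 -0.001] y [ 0.981  0.193 -0.004] z [-0.004 -0.002 -1.   ] F [ 0.1 -0.4 -3.4] w 0.275 gf 61.3 j [ 0.38  0.22  1.48 -0.    1.45  0.18]
101.1385201511981
rail px [  0  54  32  30 644] tool-frame x 101.0 125.0 y@0 mid -272.2 slope 0.43 rect 114.6 -224.2 36 19 74.0
rail px [221 135  19  60 966] tool-frame x -9.0 53.0 y@0 mid -22.4 slope 0.003 rect 21.8 -22.4 18 62 89.9
rail px [ 279  135   19   77 1140] tool-frame x -28.0 53.0 y@0 mid 37.3 slope -0.034 rect 12.3 36.3 17 81 90.0
```

{"name": "apply_moves", "arguments": {
  "targets": [
    {"translation":[0,0.07,0],"twist":0,"hand":0},
    {"translation":[0,0,0.3],"twist":0,"hand":0},
    {"translation":[0,0,0.3],"twist":0,"hand":0},
    {"translation":[0,0,0.2],"twist":0,"hand":0},
    {"translation":[0,0,0.15],"twist":0,"hand":0},
    {"translation":[0,0,0],"twist":0,"hand":0}
  ]
}}

```text
time: 35.85
tool_pos: [0.6151, 0.3192, 0.1318]
tool_rot: [-0.001, 0.636, 0.772, -0.002]
contact_force: [-0.7, -0.3, -3.4]
gripper_width: 0.27
grasp_force: 61.2
```

{"name": "apply_moves", "arguments": {
  "targets": [
    {"translation":[0,0,0.06],"twist":0,"hand":0},
    {"translation":[0,0,0],"twist":0,"hand":0},
    {"translation":[0,0,0],"twist":0,"hand":0}
  ]
}}

```text
time: 36.15
tool_pos: [0.6172, 0.3209, 0.1303]
tool_rot: [0.001, 0.636, 0.772, 0.001]
contact_force: [0.7, 0.3, -3.5]
gripper_width: 0.274
grasp_force: 61.3
```

```bash
python3 - <<'E'
from h import *
st(); print(phi()); c=cal("wrist"); im=save("wrist","w_ro2"); rails(im,c)
E
```

```text
t 36.15 p [0.6172 0.3209 0.1303] x [-0.192  0.981  0.   ] y [0.981 0.192 0.002] z [ 0.002  0.001 -1.   ] F [ 0.7  0.3 -3.5] w 0.274 gf 61.3 j [0.37 0.31 1.53 0.   1.3  0.18]
101.05486672562992
rail px [ 190  146   31   94 2057] tool-frame x -12.0 54.0 y@0 mid -35.0 slope 0.101 rect 20.9 -31.5 67 19 1.3
rail px [ 280  147   29   93 1747] tool-frame x -12.0 53.0 y@0 mid 31.7 slope -0.113 rect 20.6 27.4 17 66 90.0
```

{"name": "apply_moves", "arguments": {
  "targets": [
    {"translation":[0,-0.01,0.04],"twist":0,"hand":0},
    {"translation":[0,0,0],"twist":0,"hand":0}
  ]
}}

```text
time: 36.4
tool_pos: [0.6152, 0.3205, 0.1245]
tool_rot: [-0.0, 0.636, 0.772, -0.0]
contact_force: [-0.0, -0.5, -3.7]
gripper_width: 0.272
grasp_force: 61.3
```

{"name": "apply_moves", "arguments": {
  "targets": [
    {"translation":[0,0,0.03],"twist":0,"hand":0},
    {"translation":[0,0,0],"twist":0,"hand":0}
  ]
}}

```text
time: 36.6
tool_pos: [0.6158, 0.3206, 0.1221]
tool_rot: [0.0, 0.636, 0.772, 0.0]
contact_force: [-0.0, -0.3, -3.2]
gripper_width: 0.277
grasp_force: 61.3
```

{"name": "apply_moves", "arguments": {
  "targets": [
    {"translation":[0,0,0.02],"twist":0,"hand":0},
    {"translation":[0,0,0],"twist":0,"hand":0}
  ]
}}

```text
time: 36.8
tool_pos: [0.6159, 0.3206, 0.1219]
tool_rot: [0.0, 0.636, 0.772, 0.0]
contact_force: [-3.2, -2.7, 5.6]
gripper_width: 0.276
grasp_force: 62.3
```

{"name": "apply_moves", "arguments": {
  "targets": [
    {"translation":[0,0,-0.02],"twist":0,"hand":0},
    {"translation":[0,0,0],"twist":0,"hand":0.5},
    {"translation":[0,0,0],"twist":0,"hand":0.5},
    {"translation":[0,0,0],"twist":0,"hand":0.5},
    {"translation":[0,0,-0.3],"twist":0,"hand":0.5},
    {"translation":[0,0,-0.4],"twist":0,"hand":0.5},
    {"translation":[0,0,-0.4],"twist":1,"hand":0.5},
    {"translation":[0,0,0],"twist":1.0,"hand":0.5}
  ]
}}

```text
time: 37.6
tool_pos: [0.6188, 0.3219, 0.241]
tool_rot: [0.003, 0.711, 0.703, 0.006]
contact_force: [0.5, 0.8, 1.0]
gripper_width: 0.499
grasp_force: 0.0
```

{"name": "apply_moves", "arguments": {
  "targets": [
    {"translation":[-0.45,-0.14,0],"twist":0.09,"hand":0.5},
    {"translation":[-0.45,-0.15,0],"twist":0,"hand":0.5},
    {"translation":[-0.45,-0.15,0],"twist":0,"hand":0.5},
    {"translation":[-0.45,-0.15,0],"twist":0,"hand":0.5},
    {"translation":[-0.45,-0.15,0],"twist":0,"hand":0.5},
    {"translation":[-0.45,-0.15,0],"twist":0,"hand":0.5},
    {"translation":[-0.45,-0.15,0],"twist":0,"hand":0.5},
    {"translation":[-0.13,-0.05,0],"twist":0,"hand":0.5}
  ]
}}

```text
time: 38.4
tool_pos: [0.5006, -0.0089, 0.232]
tool_rot: [0.001, 0.714, 0.7, -0.0]
contact_force: [1.3, -0.5, -0.1]
gripper_width: 0.503
grasp_force: 0.0
```

{"name": "apply_moves", "arguments": {
  "targets": [
    {"translation":[0,0,0],"twist":0,"hand":0.5},
    {"translation":[0,0,0],"twist":0,"hand":0.5}
  ]
}}

```text
time: 38.6
tool_pos: [0.502, -0.0054, 0.232]
tool_rot: [0.0, 0.713, 0.701, 0.001]
contact_force: [-0.7, 0.1, -0.2]
gripper_width: 0.5
grasp_force: 0.0
```

```bash
python3 - <<'E'
from drift import *
st(); print(phi()); find_drift(.02,[.5,-.0025,1.555],name="w_dr3"); look("side",["post_red","post_yellow"]); look("top",["post_red","post_yellow","pot_a"])
E
```

```text
t 38.6 p [ 0.502  -0.0054  0.232 ] x [0.016 1.    0.001] y [ 1.    -0.016  0.001] z [ 0.001  0.001 -1.   ] F [-0.7  0.1 -0.2] w 0.5 gf 0.0 j [-0.16 -0.23  1.92  0.    1.46 -0.14]
89.07126576906126
score 0.71 orange [243 161  19  34 584] [251.3 178. ] tip [251.5  21. ]
drift [ 0.5006 -0.0018] deg 89.0 res [ 0.  -1.1 -0.   0.9]
post_red [([0.6025, 0.3221, 0.1006], 0.68)]
post_yellow [([0.4444, 0.2746, 0.1017], 0.66), ([0.4301, 0.3471, 0.0787], 0.2)]
post_red [([0.6101, 0.3204, 0.1027], 0.68)]
post_yellow [([0.4521, 0.2592, 0.1009], 0.66)]
pot_a [([0.6566, -0.2077, 0.0578], 0.54), ([0.6659, -0.086, 0.0551], 0.5)]
```

{"name": "apply_moves", "arguments": {
  "targets": [
    {"translation":[0.02,-0.01,0.4],"twist":0,"hand":0.5},
    {"translation":[0,0,0.4],"twist":0,"hand":0.5},
    {"translation":[0,0,0.4],"twist":0,"hand":0.5},
    {"translation":[0,0,0.4],"twist":0,"hand":0.5},
    {"translation":[0,0,0],"twist":0,"hand":0.5},
    {"translation":[0,0,0],"twist":0,"hand":0.5}
  ]
}}

```text
time: 39.65
tool_pos: [0.5006, -0.0037, 0.0719]
tool_rot: [-0.001, 0.713, 0.701, -0.0]
contact_force: [-0.2, 0.1, 1.1]
gripper_width: 0.501
grasp_force: 0.0
```

{"name": "apply_moves", "arguments": {
  "targets": [
    {"translation":[0,0,0],"twist":0,"hand":0},
    {"translation":[0,0,0],"twist":0,"hand":0},
    {"translation":[0,0,0],"twist":0,"hand":0},
    {"translation":[0,0,0],"twist":0,"hand":0},
    {"translation":[0,0,0],"twist":0,"hand":0}
  ]
}}

```text
time: 40.15
tool_pos: [0.5026, -0.0044, 0.0748]
tool_rot: [0.002, 0.713, 0.701, 0.001]
contact_force: [-1.9, -1.7, 6.5]
gripper_width: 0.199
grasp_force: 61.9
```

```bash
python3 - <<'E'
from h import *
st(); print(phi())
E
```

```text
t 40.15 p [ 0.5026 -0.0044  0.0748] x [ 0.016  1.    -0.001] y [ 1.    -0.016  0.004] z [ 0.004 -0.001 -1.   ] F [-1.9 -1.7  6.5] w 0.199 gf 61.9 j [-0.16 -0.06  2.04 -0.    1.16 -0.14]
89.0928666512343
```

{"name": "apply_moves", "arguments": {
  "targets": [
    {"translation":[-0.1,0,-0.02],"twist":0,"hand":0},
    {"translation":[-0.2,0,0],"twist":0,"hand":0},
    {"translation":[-0.2,0,0],"twist":0,"hand":0},
    {"translation":[0,0,0],"twist":0,"hand":0}
  ]
}}

```text
time: 40.55
tool_pos: [0.5003, -0.056, 0.0745]
tool_rot: [0.001, 0.714, 0.701, 0.0]
contact_force: [-0.2, -1.0, -0.7]
gripper_width: 0.198
grasp_force: 60.9
```

{"name": "apply_moves", "arguments": {
  "targets": [
    {"translation":[-0.3,0,-0.02],"twist":0,"hand":0},
    {"translation":[-0.3,0,0],"twist":0,"hand":0},
    {"translation":[-0.3,0,0],"twist":0,"hand":0},
    {"translation":[0,0,-0.25],"twist":0,"hand":0},
    {"translation":[-0.35,-0.17,0],"twist":0,"hand":0},
    {"translation":[-0.35,-0.17,0],"twist":0,"hand":0},
    {"translation":[-0.35,-0.17,0],"twist":0,"hand":0},
    {"translation":[-0.35,-0.17,0],"twist":0,"hand":0}
  ]
}}

```text
time: 41.35
tool_pos: [0.4273, -0.2833, 0.1005]
tool_rot: [-0.0, 0.713, 0.702, 0.0]
contact_force: [-0.1, -0.4, -4.0]
gripper_width: 0.197
grasp_force: 60.5
```

{"name": "apply_moves", "arguments": {
  "targets": [
    {"translation":[-0.35,-0.17,0],"twist":0,"hand":0},
    {"translation":[-0.33,-0.13,0],"twist":0,"hand":0},
    {"translation":[0,0,0],"twist":0,"hand":0},
    {"translation":[0,0,0],"twist":0,"hand":0}
  ]
}}

```text
time: 41.75
tool_pos: [0.3967, -0.3502, 0.1004]
tool_rot: [-0.001, 0.713, 0.701, 0.0]
contact_force: [0.7, 1.0, -3.6]
gripper_width: 0.192
grasp_force: 60.6
```

```bash
python3 - <<'E'
from drift import *
st(); print(phi())
p,M=tool(); z=p[2]-.055
find_drift(z,[p[0],p[1],1.555],name="w_dr4"); look("wrist",["mat"])
c=cal("wrist"); r=regions_of("wrist","mat")
if r:
    m=r[0]["pixels"]; P=np.array([ray("wrist",u,v,.004,c)[:2] for v,u in np.argwhere(m)],np.float32)*1000; print([np.round(t,1) for t in cv2.minAreaRect(P)])
E
```

```text
t 41.75 p [ 0.3967 -0.3502  0.1004] x [0.018 1.    0.001] y [ 1.    -0.018 -0.   ] z [-0.     0.001 -1.   ] F [ 0.7  1.  -3.6] w 0.192 gf 60.6 j [-0.86 -0.03  1.96  0.    1.21 -0.85]
88.98183479103146
score 0.79 orange [ 234  212   37   75 2446] [251.8 249.3] tip [249.2   0. ]
drift [ 0.3956 -0.369 ] deg 89.7 res [  0.3  31.1  -0.3 -20.8]
mat [([0.4033, -0.2576, 0.0016], 0.71)]
[array([ 396.6, -294.1]), array([190.8,  80.9]), np.float64(89.2)]
```

{"name": "apply_moves", "arguments": {
  "targets": [
    {"translation":[-0.03,0,0.2],"twist":0,"hand":0},
    {"translation":[0,0,0.15],"twist":0,"hand":0},
    {"translation":[0,0,0.04],"twist":0,"hand":0},
    {"translation":[0,0,0],"twist":0,"hand":0}
  ]
}}

```text
time: 42.4
tool_pos: [0.3969, -0.3524, 0.061]
tool_rot: [-0.001, 0.713, 0.702, 0.0]
contact_force: [0.4, -0.2, -4.0]
gripper_width: 0.2
grasp_force: 60.5
```

{"name": "apply_moves", "arguments": {
  "targets": [
    {"translation":[0,0,0.02],"twist":0,"hand":0},
    {"translation":[0,0,0],"twist":0,"hand":0}
  ]
}}

```text
time: 42.6
tool_pos: [0.3973, -0.3532, 0.0598]
tool_rot: [0.0, 0.713, 0.701, 0.0]
contact_force: [0.7, 0.6, -2.7]
gripper_width: 0.199
grasp_force: 60.6
```

{"name": "apply_moves", "arguments": {
  "targets": [
    {"translation":[0,0,0.02],"twist":0,"hand":0},
    {"translation":[0,0,0],"twist":0,"hand":0}
  ]
}}

```text
time: 42.8
tool_pos: [0.3974, -0.3534, 0.0596]
tool_rot: [-0.0, 0.713, 0.701, 0.0]
contact_force: [-3.6, 4.4, 7.1]
gripper_width: 0.196
grasp_force: 61.9
```

{"name": "apply_moves", "arguments": {
  "targets": [
    {"translation":[0,0,-0.02],"twist":0,"hand":0.5},
    {"translation":[0,0,0],"twist":0,"hand":0.5},
    {"translation":[0,0,0],"twist":0,"hand":0.5},
    {"translation":[0,0,-0.4],"twist":0,"hand":0.5},
    {"translation":[0,0,-0.45],"twist":0,"hand":0.5},
    {"translation":[0,0,-0.45],"twist":0,"hand":0.5},
    {"translation":[0,0,-0.45],"twist":0,"hand":0.5},
    {"translation":[0,0,-0.45],"twist":0,"hand":0.5}
  ]
}}

```text
time: 43.6
tool_pos: [0.397, -0.3531, 0.2817]
tool_rot: [0.0, 0.713, 0.701, -0.0]
contact_force: [0.6, -1.1, 0.6]
gripper_width: 0.5
grasp_force: 0.0
```

{"name": "apply_moves", "arguments": {
  "targets": [
    {"translation":[0.45,0.04,0],"twist":0,"hand":0.6},
    {"translation":[0.45,0.04,0],"twist":0,"hand":0.6},
    {"translation":[0.45,0.04,0],"twist":0,"hand":0.6},
    {"translation":[0.45,0.04,0],"twist":0,"hand":0.6},
    {"translation":[0.45,0.04,0],"twist":0,"hand":0.6},
    {"translation":[0.45,0.04,0],"twist":0,"hand":0.6},
    {"translation":[0.45,0.04,0],"twist":0,"hand":0.6},
    {"translation":[0.45,0.04,0],"twist":0,"hand":0.6}
  ]
}}

```text
time: 44.4
tool_pos: [0.4348, 0.008, 0.2801]
tool_rot: [0.001, 0.713, 0.701, 0.0]
contact_force: [0.9, 0.7, 0.3]
gripper_width: 0.603
grasp_force: 0.0
```

{"name": "apply_moves", "arguments": {
  "targets": [
    {"translation":[0.45,0.03,0],"twist":0,"hand":0.6},
    {"translation":[0.45,0.03,0],"twist":0,"hand":0.6},
    {"translation":[0.45,0.03,0],"twist":0,"hand":0.6},
    {"translation":[0.45,0.03,0],"twist":0,"hand":0.6},
    {"translation":[0.45,0.03,0],"twist":0,"hand":0.6},
    {"translation":[0,0,0],"twist":0,"hand":0.6},
    {"translation":[0,0,0],"twist":0,"hand":0.6}
  ]
}}

```text
time: 45.1
tool_pos: [0.4533, 0.2316, 0.2795]
tool_rot: [0.0, 0.712, 0.702, -0.0]
contact_force: [-0.0, -0.3, 0.1]
gripper_width: 0.602
grasp_force: 0.0
```

```bash
cat >> h.py <<'E'
def yline(im,c,z,cam="wrist"):
    H,S,V=cv2.split(cv2.cvtColor(im,cv2.COLOR_RGB2HSV)); m=((H>20)&(H<35)&(S>150)&(V>120)).astype(np.uint8); m[240:]=0
    n,l,s,ct=cv2.connectedComponentsWithStats(cv2.dilate(m,np.ones((3,3)))); i=1+np.argmax(s[1:,4]); k=(l==i).astype(np.uint8)
    h=cv2.convexHull(np.argwhere(k)[:,::-1].astype(np.int32)); f=cv2.fillConvexPoly(np.zeros_like(k),h,1)
    w=(f>0)&(S<90)&(V>160); n,l,s2,ct=cv2.connectedComponentsWithStats(w.astype(np.uint8)); j=1+np.argmax(s2[1:,4])
    P=np.array([ray(cam,u,v,z,c)[:2] for v,u in np.argwhere(l==j)],np.float32)*1000; q=P-P.mean(0); e,v=np.linalg.eigh(q.T@q); ax=v[:,1]
    print("yellow blob",s[i],"line",s2[j],"mean",P.mean(0).round(1),[np.round(t,1) for t in cv2.minAreaRect(P)],"axis",np.degrees(np.arctan2(ax[1],ax[0])).round(1))
E
python3 - <<'E'
from h import *
st(); print(phi()); im,c=look("wrist",["post_yellow"],"w_y"); yline(im,c,.138)
d=np.load("racks.npz"); yline(cv2.imread("pics/w_racks.png")[:,:,::-1].copy(),(d["K"],d["T"]),.138)
look("top",["drift","pot_a"])
E
```

```text
t 45.1 p [0.4533 0.2316 0.2795] x [ 0.014  1.    -0.001] y [ 1.    -0.014 -0.001] z [-0.001 -0.001 -1.   ] F [-0.  -0.3  0.1] w 0.602 gf 0.0 j [ 0.33 -0.24  1.85 -0.    1.54  0.34]
89.20704929650215
post_yellow [([0.4558, 0.2749, 0.1307], 0.91)]
yellow blob [ 233  130   46   37 1060] line [238 143  36  15 273] mean [456.1 269.1] [array([456.1, 269.1]), array([ 7.5, 35.6]), np.float64(75.3)] axis 165.0
yellow blob [ 211  150   45   41 1224] line [215 167  36  15 263] mean [455.9 269. ] [array([456., 269.]), array([ 7.4, 35.2]), np.float64(75.0)] axis 165.1
drift [([0.3972, -0.33, 0.0132], 0.88), ([0.643, -0.4318, 0.0756], 0.48)]
pot_a [([0.6648, -0.0852, 0.0557], 0.67), ([0.6578, -0.2063, 0.0548], 0.65)]
```

{"name": "apply_moves", "arguments": {
  "targets": [
    {"translation":[0,0,0.06],"twist":-1,"hand":0.6},
    {"translation":[0,0,0.06],"twist":-1,"hand":0.6},
    {"translation":[0,0,0.06],"twist":-1,"hand":0.6},
    {"translation":[0,0,0.06],"twist":-1,"hand":0.6},
    {"translation":[0,0,0.06],"twist":-1,"hand":0.6},
    {"translation":[0,0,0],"twist":-1,"hand":0.6},
    {"translation":[0,0,0],"twist":-1,"hand":0.6},
    {"translation":[0,0,0],"twist":-1,"hand":0.6}
  ]
}}

```text
time: 46.15
tool_pos: [0.4537, 0.2299, 0.2499]
tool_rot: [0.0, 0.382, 0.924, 0.0]
contact_force: [-0.1, 0.1, -0.4]
gripper_width: 0.599
grasp_force: 0.0
```

{"name": "apply_moves", "arguments": {
  "targets": [
    {"translation":[0,0,0],"twist":-1,"hand":0.6},
    {"translation":[0,0,0],"twist":-1,"hand":0.6},
    {"translation":[0,0,0],"twist":-1,"hand":0.6},
    {"translation":[0,0,0],"twist":-1,"hand":0.6},
    {"translation":[0,0,0],"twist":-1,"hand":0.6},
    {"translation":[0.07,0.37,0],"twist":-0.23,"hand":0.6},
    {"translation":[0,0,0],"twist":0,"hand":0.6},
    {"translation":[0,0,0],"twist":0,"hand":0.6}
  ]
}}

```text
time: 46.95
tool_pos: [0.4574, 0.2679, 0.2498]
tool_rot: [-0.0, 0.132, 0.991, -0.0]
contact_force: [-0.1, -0.0, -0.2]
gripper_width: 0.599
grasp_force: 0.0
```

```bash
python3 - <<'E'
from h import *
st(); print(phi()); im,c=look("wrist",[],"w_y2"); yline(im,c,.138)
E
```

```text
t 46.95 p [0.4574 0.2679 0.2498] x [-0.965  0.261 -0.   ] y [ 0.261  0.965 -0.   ] z [-0. -0. -1.] F [-0.1 -0.  -0.2] w 0.599 gf 0.0 j [ 0.39 -0.17  1.84 -0.    1.48 -0.92]
164.85532948640983
yellow blob [ 237  161   29   53 1181] line [248 175   8  37 275] mean [455.7 269.7] [array([456.5, 269.7]), array([ 6.5, 34.9]), np.float64(74.6)] axis 163.6
```

{"name": "apply_moves", "arguments": {
  "targets": [
    {"translation":[0.02,0.01,0.4],"twist":0,"hand":0.6},
    {"translation":[0,0,0.4],"twist":0,"hand":0.6},
    {"translation":[0,0,0.3],"twist":0,"hand":0.6},
    {"translation":[0,0,0.18],"twist":0,"hand":0.6},
    {"translation":[0,0,0],"twist":0,"hand":0.6},
    {"translation":[0,0,0],"twist":0,"hand":0},
    {"translation":[0,0,0],"twist":0,"hand":0},
    {"translation":[0,0,0],"twist":0,"hand":0}
  ]
}}

```text
time: 47.8
tool_pos: [0.4568, 0.2699, 0.1239]
tool_rot: [0.002, 0.132, 0.991, 0.0]
contact_force: [0.6, -2.6, 2.9]
gripper_width: 0.275
grasp_force: 59.3
```

{"name": "apply_moves", "arguments": {
  "targets": [
    {"translation":[0,0,0],"twist":0,"hand":0},
    {"translation":[0,0,0],"twist":0,"hand":0},
    {"translation":[0,0,-0.1],"twist":0,"hand":0},
    {"translation":[0,0,-0.4],"twist":0,"hand":0},
    {"translation":[0,0,-0.4],"twist":0,"hand":0},
    {"translation":[0,0,-0.4],"twist":0,"hand":0},
    {"translation":[0,0,0],"twist":0,"hand":0},
    {"translation":[0,0,0],"twist":0,"hand":0}
  ]
}}

```text
time: 48.6
tool_pos: [0.4555, 0.2702, 0.2523]
tool_rot: [0.0, 0.131, 0.991, 0.001]
contact_force: [0.6, -0.3, -4.5]
gripper_width: 0.278
grasp_force: 60.2
```

```bash
python3 - <<'E'
from h import *
st(); print(phi()); c=cal("wrist"); im=grab_frame("wrist"); save("wrist","w_y3",im)
for nm,hh in (("w_red2",None),("w_y3",None)):
    a=cv2.imread(f"pics/{nm}.png"); H,S,V=cv2.split(cv2.cvtColor(a,cv2.COLOR_BGR2HSV)); w=(S<80)&(V>150); w[:228]=0; w[325:]=0; w[:,:240]=0; w[:,:][:,266:]=0
    n,l,s,ct=cv2.connectedComponentsWithStats(w.astype(np.uint8)); i=1+np.argmax(s[1:,4]); print(nm,s[i],ct[i].round(1))
E
```

```text
t 48.6 p [0.4555 0.2702 0.2523] x [-0.965  0.26  -0.001] y [0.26  0.965 0.001] z [ 0.001  0.001 -1.   ] F [ 0.6 -0.3 -4.5] w 0.278 gf 60.2 j [ 0.39 -0.18  1.83  0.    1.48 -0.91]
164.90105058373442
w_red2 [245 241  15  65 883] [251.9 273.5]
w_y3 [245 246  15  64 851] [252.  277.6]
```

{"name": "apply_moves", "arguments": {
  "targets": [
    {"translation":[0,0,-0.1],"twist":-1,"hand":0},
    {"translation":[0,0,-0.1],"twist":-1,"hand":0},
    {"translation":[0,0,0],"twist":-0.46,"hand":0},
    {"translation":[-0.12,-0.45,0],"twist":0,"hand":0},
    {"translation":[-0.12,-0.45,0],"twist":0,"hand":0},
    {"translation":[-0.12,-0.45,0],"twist":0,"hand":0},
    {"translation":[-0.12,-0.44,0],"twist":0,"hand":0},
    {"translation":[0,0,0],"twist":0,"hand":0}
  ]
}}

```text
time: 49.45
tool_pos: [0.4999, 0.0856, 0.2683]
tool_rot: [-0.003, 0.012, 1.0, -0.001]
contact_force: [-0.4, 0.5, -3.4]
gripper_width: 0.27
grasp_force: 61.5
```

{"name": "apply_moves", "arguments": {
  "targets": [
    {"translation":[0,0,0],"twist":0,"hand":0},
    {"translation":[0,0,0],"twist":0,"hand":0}
  ]
}}

```text
time: 49.65
tool_pos: [0.4994, 0.0907, 0.2697]
tool_rot: [-0.002, 0.009, 1.0, 0.0]
contact_force: [-0.9, -0.3, -4.5]
gripper_width: 0.27
grasp_force: 61.5
```

```bash
python3 - <<'E'
from h import *
st(); print(phi())
E
```

```text
t 49.65 p [0.4994 0.0907 0.2697] x [-1.     0.017  0.004] y [0.017 1.    0.   ] z [-0.004  0.    -1.   ] F [-0.9 -0.3 -4.5] w 0.27 gf 61.5 j [ 0.03 -0.24  1.86  0.    1.53 -1.52]
179.0145111543842
```

{"name": "apply_moves", "arguments": {
  "targets": [
    {"translation":[-0.015,0,0.3],"twist":0,"hand":0},
    {"translation":[0,0,0.3],"twist":0,"hand":0},
    {"translation":[0,0,0.2],"twist":0,"hand":0},
    {"translation":[0,0,0.15],"twist":0,"hand":0},
    {"translation":[0,0,0.15],"twist":0,"hand":0},
    {"translation":[0,0,0],"twist":0,"hand":0},
    {"translation":[0,0,0],"twist":0,"hand":0}
  ]
}}

```text
time: 50.35
tool_pos: [0.5018, 0.0904, 0.1621]
tool_rot: [-0.0, 0.009, 1.0, 0.0]
contact_force: [-1.5, -0.5, -3.9]
gripper_width: 0.272
grasp_force: 61.6
```

{"name": "apply_moves", "arguments": {
  "targets": [
    {"translation":[0,0,0.04],"twist":0,"hand":0},
    {"translation":[0,0,0.03],"twist":0,"hand":0},
    {"translation":[0,0,0],"twist":0,"hand":0}
  ]
}}

```text
time: 50.65
tool_pos: [0.5016, 0.0901, 0.1548]
tool_rot: [-0.0, 0.009, 1.0, 0.0]
contact_force: [-3.1, 0.8, -2.0]
gripper_width: 0.267
grasp_force: 61.8
```

{"name": "apply_moves", "arguments": {
  "targets": [
    {"translation":[0,0,0.02],"twist":0,"hand":0},
    {"translation":[0,0,0],"twist":0,"hand":0}
  ]
}}

```text
time: 50.85
tool_pos: [0.5017, 0.09, 0.1529]
tool_rot: [-0.0, 0.009, 1.0, 0.0]
contact_force: [-4.1, -0.0, -0.5]
gripper_width: 0.274
grasp_force: 62.2
```

{"name": "apply_moves", "arguments": {
  "targets": [
    {"translation":[0.01,0,0.02],"twist":0,"hand":0},
    {"translation":[0,0,0],"twist":0,"hand":0}
  ]
}}

```text
time: 51.05
tool_pos: [0.5016, 0.09, 0.1528]
tool_rot: [0.001, 0.009, 1.0, -0.0]
contact_force: [-5.6, 0.2, 7.0]
gripper_width: 0.271
grasp_force: 63.1
```

{"name": "apply_moves", "arguments": {
  "targets": [
    {"translation":[0,0,0.02],"twist":0,"hand":0},
    {"translation":[0,0,0],"twist":0,"hand":0}
  ]
}}

```text
time: 51.25
tool_pos: [0.5026, 0.0899, 0.1528]
tool_rot: [0.002, 0.009, 1.0, -0.0]
contact_force: [-7.6, -0.7, 13.7]
gripper_width: 0.271
grasp_force: 64.0
```

{"name": "apply_moves", "arguments": {
  "targets": [
    {"translation":[0,0,0.01],"twist":0,"hand":0},
    {"translation":[0,0,0],"twist":0,"hand":0}
  ]
}}

```text
time: 51.45
tool_pos: [0.5027, 0.0899, 0.1527]
tool_rot: [0.002, 0.009, 1.0, -0.0]
contact_force: [-9.8, -1.0, 17.2]
gripper_width: 0.275
grasp_force: 64.9
```

{"name": "apply_moves", "arguments": {
  "targets": [
    {"translation":[0.01,0,0],"twist":1,"hand":0},
    {"translation":[0,0,0],"twist":1,"hand":0},
    {"translation":[0,0,0],"twist":1,"hand":0},
    {"translation":[0,0,0],"twist":1,"hand":0},
    {"translation":[0,0,0],"twist":1,"hand":0},
    {"translation":[0,0,0],"twist":1,"hand":0},
    {"translation":[0,0,0],"twist":1,"hand":0},
    {"translation":[0,0,0],"twist":1,"hand":0}
  ]
}}

```text
time: 52.25
tool_pos: [0.5025, 0.0908, 0.1526]
tool_rot: [0.003, 0.399, 0.917, 0.002]
contact_force: [-6.7, 2.0, 14.3]
gripper_width: 0.272
grasp_force: 64.1
```

{"name": "apply_moves", "arguments": {
  "targets": [
    {"translation":[0,0,0],"twist":1,"hand":0},
    {"translation":[0,0,0],"twist":1,"hand":0},
    {"translation":[0,0,0],"twist":1,"hand":0},
    {"translation":[0,0,0],"twist":1,"hand":0},
    {"translation":[0,0,0],"twist":1,"hand":0}
  ]
}}

```text
time: 52.75
tool_pos: [0.5028, 0.0904, 0.1523]
tool_rot: [0.003, 0.614, 0.79, 0.003]
contact_force: [-4.7, 1.2, 12.4]
gripper_width: 0.273
grasp_force: 63.9
```

{"name": "apply_moves", "arguments": {
  "targets": [
    {"translation":[0,0,0],"twist":1,"hand":0},
    {"translation":[0,0,0],"twist":1,"hand":0},
    {"translation":[0,0,0],"twist":0.71,"hand":0},
    {"translation":[0,0,0],"twist":0,"hand":0}
  ]
}}

```text
time: 53.15
tool_pos: [0.5013, 0.0901, 0.1484]
tool_rot: [0.002, 0.713, 0.701, 0.002]
contact_force: [0.9, 0.1, -2.4]
gripper_width: 0.27
grasp_force: 61.9
```

```bash
python3 - <<'E'
from h import *
st(); print(phi())
E
```

```text
t 53.15 p [0.5013 0.0901 0.1484] x [0.018 1.    0.   ] y [ 1.    -0.018  0.005] z [ 0.005  0.    -1.   ] F [ 0.9  0.1 -2.4] w 0.27 gf 61.9 j [ 0.03 -0.14  1.98 -0.    1.3   0.05]
88.97612786514435
```

{"name": "apply_moves", "arguments": {
  "targets": [
    {"translation":[0,0,0.05],"twist":0,"hand":0},
    {"translation":[0,0,0.05],"twist":0,"hand":0},
    {"translation":[0,0,0.03],"twist":0,"hand":0},
    {"translation":[0,0,0],"twist":0,"hand":0}
  ]
}}

```text
time: 53.55
tool_pos: [0.5014, 0.09, 0.1377]
tool_rot: [0.001, 0.713, 0.701, 0.001]
contact_force: [-3.9, 1.1, 12.3]
gripper_width: 0.273
grasp_force: 63.8
```

{"name": "apply_moves", "arguments": {
  "targets": [
    {"translation":[0,0,0.03],"twist":0,"hand":0},
    {"translation":[0,0,0],"twist":0,"hand":0}
  ]
}}

```text
time: 53.75
tool_pos: [0.5016, 0.0901, 0.1376]
tool_rot: [0.001, 0.713, 0.701, 0.001]
contact_force: [-12.1, -0.1, 28.3]
gripper_width: 0.271
grasp_force: 65.8
```

{"name": "apply_moves", "arguments": {
  "targets": [
    {"translation":[0,0,0.02],"twist":0,"hand":0},
    {"translation":[0,0,0],"twist":0,"hand":0}
  ]
}}

```text
time: 53.95
tool_pos: [0.5017, 0.0901, 0.1376]
tool_rot: [0.001, 0.713, 0.701, 0.0]
contact_force: [-18.5, -1.1, 36.4]
gripper_width: 0.273
grasp_force: 67.3
```

{"name": "apply_moves", "arguments": {
  "targets": [
    {"translation":[0,0,-0.05],"twist":0,"hand":0},
    {"translation":[0,0,0],"twist":0,"hand":0.45},
    {"translation":[0,0,0],"twist":0,"hand":0.45},
    {"translation":[0,0,0],"twist":0,"hand":0.45},
    {"translation":[0,0,-0.3],"twist":0,"hand":0.45},
    {"translation":[0,0,-0.4],"twist":0,"hand":0.6},
    {"translation":[0,0,-0.4],"twist":0,"hand":0.6},
    {"translation":[0,0,-0.3],"twist":0,"hand":0.6}
  ]
}}

```text
time: 54.75
tool_pos: [0.5002, 0.0901, 0.2768]
tool_rot: [0.001, 0.713, 0.701, 0.001]
contact_force: [1.1, 0.1, 0.9]
gripper_width: 0.604
grasp_force: 0.0
```

{"name": "apply_moves", "arguments": {
  "targets": [
    {"translation":[-0.45,-0.1,0],"twist":0,"hand":0.6},
    {"translation":[-0.45,-0.1,0],"twist":0,"hand":0.6},
    {"translation":[0,0,0],"twist":0,"hand":0.6},
    {"translation":[0,0,0],"twist":0,"hand":0.6}
  ]
}}

```text
time: 55.15
tool_pos: [0.478, -0.0003, 0.2741]
tool_rot: [-0.001, 0.714, 0.7, -0.0]
contact_force: [0.1, 1.0, 0.1]
gripper_width: 0.603
grasp_force: 0.0
```

```bash
python3 - <<'E'
from h import *
st(); im,c=look("wrist",["post_yellow"],"w_yh"); yline(im,c,.152); yline(im,c,.163)
E
```

```text
t 55.15 p [ 4.780e-01 -3.000e-04  2.741e-01] x [0.02  1.    0.001] y [ 1.    -0.02  -0.001] z [-0.001  0.001 -1.   ] F [0.1 1.  0.1] w 0.603 gf 0.0 j [-0.16 -0.32  1.92  0.    1.55 -0.14]
post_yellow [([0.4967, 0.0951, 0.1488], 0.9), ([0.4851, 0.0895, 0.017], 0.34)]
yellow blob [ 261   65   32   51 1261] line [273  68  10  44 379] mean [500.6  91.8] [array([500.6,  91.7]), array([34.7,  7.4]), np.float64(88.8)] axis 88.8
yellow blob [ 261   65   32   51 1261] line [273  68  10  44 379] mean [499.6  91.1] [array([499.6,  91. ]), array([33.1,  7.1]), np.float64(88.8)] axis 88.8
```

{"name": "apply_moves", "arguments": {
  "targets": [
    {"translation":[-0.45,-0.1,0],"twist":0,"hand":0.6},
    {"translation":[-0.45,-0.1,0],"twist":0,"hand":0.6},
    {"translation":[-0.45,-0.1,0],"twist":0,"hand":0.6},
    {"translation":[-0.45,-0.1,0],"twist":0,"hand":0.6},
    {"translation":[-0.45,-0.1,0],"twist":0,"hand":0.6},
    {"translation":[-0.45,-0.09,0],"twist":0,"hand":0.6},
    {"translation":[-0.45,-0.09,0],"twist":0,"hand":0.6},
    {"translation":[-0.45,-0.09,0],"twist":0,"hand":0.6}
  ]
}}

```text
time: 56.05
tool_pos: [0.3951, -0.3589, 0.2744]
tool_rot: [-0.0, 0.713, 0.701, 0.0]
contact_force: [0.7, 0.3, -0.3]
gripper_width: 0.601
grasp_force: 0.0
```

{"name": "apply_moves", "arguments": {
  "targets": [
    {"translation":[0,0,0],"twist":0,"hand":0.6},
    {"translation":[0,0,0],"twist":0,"hand":0.6}
  ]
}}

```text
time: 56.25
tool_pos: [0.3952, -0.358, 0.274]
tool_rot: [-0.001, 0.713, 0.701, 0.0]
contact_force: [0.1, 0.9, 0.4]
gripper_width: 0.601
grasp_force: 0.0
```

```bash
python3 - <<'E'
from drift import *
st(); print(phi()); find_drift(.004,[.397,-.353,1.55],name="w_dr5")
E
```

```text
t 56.25 p [ 0.3952 -0.358   0.274 ] x [0.018 1.    0.002] y [ 1.    -0.018 -0.001] z [-0.001  0.002 -1.   ] F [0.1 0.9 0.4] w 0.601 gf 0.0 j [-0.88 -0.18  1.8   0.    1.52 -0.86]
88.96429354783645
score 0.76 orange [247 151  15  28 392] [253.6 164.7] tip [251.5  33.5]
drift [ 0.3963 -0.3517] deg 90.0 res [-0.  -0.3  0.   0.3]
```

{"name": "apply_moves", "arguments": {
  "targets": [
    {"translation":[0.04,0.02,0.4],"twist":0,"hand":0.5},
    {"translation":[0,0,0.45],"twist":0,"hand":0.5},
    {"translation":[0,0,0.45],"twist":0,"hand":0.5},
    {"translation":[0,0,0.45],"twist":0,"hand":0.5},
    {"translation":[0,0,0.44],"twist":0,"hand":0.5},
    {"translation":[0,0,0],"twist":0,"hand":0.5},
    {"translation":[0,0,0],"twist":0,"hand":0},
    {"translation":[0,0,0],"twist":0,"hand":0}
  ]
}}

```text
time: 57.15
tool_pos: [0.3986, -0.3552, 0.059]
tool_rot: [0.002, 0.713, 0.701, -0.0]
contact_force: [-1.7, 0.1, -2.6]
gripper_width: 0.198
grasp_force: 62.9
```

{"name": "apply_moves", "arguments": {
  "targets": [
    {"translation":[0,0,0],"twist":0,"hand":0},
    {"translation":[0,0,0],"twist":0,"hand":0},
    {"translation":[0,0,0],"twist":0,"hand":0}
  ]
}}

```text
time: 57.45
tool_pos: [0.3983, -0.3554, 0.0586]
tool_rot: [0.002, 0.713, 0.701, 0.0]
contact_force: [-0.3, 2.4, 7.0]
gripper_width: 0.201
grasp_force: 64.3
```

{"name": "apply_moves", "arguments": {
  "targets": [
    {"translation":[0,0,-0.4],"twist":0,"hand":0},
    {"translation":[0,0,-0.3],"twist":0,"hand":0},
    {"translation":[0.38,0.17,0],"twist":0,"hand":0},
    {"translation":[0.38,0.17,0],"twist":0,"hand":0},
    {"translation":[0.38,0.17,0],"twist":0,"hand":0},
    {"translation":[0.38,0.17,0],"twist":0,"hand":0},
    {"translation":[0.38,0.17,0],"twist":0,"hand":0},
    {"translation":[0.38,0.15,0],"twist":0,"hand":0}
  ]
}}

```text
time: 58.25
tool_pos: [0.5012, -0.1265, 0.1259]
tool_rot: [0.0, 0.714, 0.701, -0.0]
contact_force: [1.0, -0.1, -3.3]
gripper_width: 0.198
grasp_force: 62.8
```

{"name": "apply_moves", "arguments": {
  "targets": [
    {"translation":[0,0,0],"twist":0,"hand":0},
    {"translation":[0,0,0],"twist":0,"hand":0}
  ]
}}

```text
time: 58.45
tool_pos: [0.5008, -0.1273, 0.1256]
tool_rot: [-0.0, 0.713, 0.701, -0.0]
contact_force: [-1.0, 0.2, -3.8]
gripper_width: 0.196
grasp_force: 62.8
```

```bash
python3 - <<'E'
from h import *
st(); print(phi()); p,M=tool(); print("tip",(p+.165*M[:,0]).round(4))
E
```

```text
t 58.45 p [ 0.5008 -0.1273  0.1256] x [ 0.016  1.    -0.001] y [ 1.    -0.016 -0.001] z [-0.001 -0.001 -1.   ] F [-1.   0.2 -3.8] w 0.196 gf 62.8 j [-0.39 -0.09  1.98 -0.    1.26 -0.38]
89.09302567717741
tip [0.5034 0.0377 0.1255]
```

{"name": "apply_moves", "arguments": {
  "targets": [
    {"translation":[0.06,-0.03,0.2],"twist":0,"hand":0},
    {"translation":[0,0,0.2],"twist":0,"hand":0},
    {"translation":[0,0,0.06],"twist":0,"hand":0},
    {"translation":[0,0,0],"twist":0,"hand":0},
    {"translation":[0,0,0],"twist":0,"hand":0}
  ]
}}

```text
time: 58.95
tool_pos: [0.4984, -0.1229, 0.0806]
tool_rot: [0.001, 0.714, 0.7, 0.0]
contact_force: [0.6, -0.9, -3.0]
gripper_width: 0.196
grasp_force: 62.7
```

{"name": "apply_moves", "arguments": {
  "targets": [
    {"translation":[0,0,0.03],"twist":0,"hand":0},
    {"translation":[0,0,0],"twist":0,"hand":0}
  ]
}}

```text
time: 59.15
tool_pos: [0.4984, -0.1223, 0.0774]
tool_rot: [0.001, 0.714, 0.701, 0.0]
contact_force: [-0.0, -0.1, -4.1]
gripper_width: 0.198
grasp_force: 62.7
```

{"name": "apply_moves", "arguments": {
  "targets": [
    {"translation":[0,0,0.02],"twist":0,"hand":0},
    {"translation":[0,0,0],"twist":0,"hand":0}
  ]
}}

```text
time: 59.35
tool_pos: [0.498, -0.1219, 0.0748]
tool_rot: [-0.0, 0.713, 0.701, -0.0]
contact_force: [-0.6, -0.8, -3.2]
gripper_width: 0.195
grasp_force: 62.7
```

{"name": "apply_moves", "arguments": {
  "targets": [
    {"translation":[0,0,0.01],"twist":0,"hand":0},
    {"translation":[0,0,0],"twist":0,"hand":0}
  ]
}}

```text
time: 59.55
tool_pos: [0.4982, -0.1219, 0.074]
tool_rot: [0.0, 0.713, 0.701, 0.0]
contact_force: [0.3, 0.4, -1.8]
gripper_width: 0.195
grasp_force: 62.9
```

Floor contact is just starting, so I'll slide the drift in.

{"name": "apply_moves", "arguments": {
  "targets": [
    {"translation":[0.15,0,0],"twist":0,"hand":0},
    {"translation":[0.15,0,0],"twist":0,"hand":0},
    {"translation":[0,0,0],"twist":0,"hand":0}
  ]
}}

```text
time: 59.85
tool_pos: [0.4984, -0.0897, 0.0737]
tool_rot: [-0.001, 0.713, 0.701, 0.0]
contact_force: [0.5, 0.5, -2.7]
gripper_width: 0.195
grasp_force: 63.0
```

{"name": "apply_moves", "arguments": {
  "targets": [
    {"translation":[0.15,0,0],"twist":0,"hand":0},
    {"translation":[0.15,0,0],"twist":0,"hand":0},
    {"translation":[0,0,0],"twist":0,"hand":0}
  ]
}}

```text
time: 60.15
tool_pos: [0.4991, -0.0598, 0.0738]
tool_rot: [-0.0, 0.713, 0.701, 0.0]
contact_force: [-0.7, 0.5, -0.6]
gripper_width: 0.194
grasp_force: 63.1
```

{"name": "apply_moves", "arguments": {
  "targets": [
    {"translation":[0.1,0,0],"twist":0,"hand":0},
    {"translation":[0.1,0,0],"twist":0,"hand":0},
    {"translation":[0,0,0],"twist":0,"hand":0}
  ]
}}

```text
time: 60.45
tool_pos: [0.5003, -0.0429, 0.0746]
tool_rot: [0.002, 0.713, 0.701, -0.001]
contact_force: [0.3, -5.1, 0.2]
gripper_width: 0.195
grasp_force: 63.3
```

{"name": "apply_moves", "arguments": {
  "targets": [
    {"translation":[0.1,0,0],"twist":0,"hand":0},
    {"translation":[0.1,0,0],"twist":0,"hand":0},
    {"translation":[0,0,0],"twist":0,"hand":0}
  ]
}}

```text
time: 60.75
tool_pos: [0.5007, -0.0226, 0.0746]
tool_rot: [0.002, 0.713, 0.701, -0.0]
contact_force: [0.6, -3.0, 0.0]
gripper_width: 0.195
grasp_force: 63.3
```

{"name": "apply_moves", "arguments": {
  "targets": [
    {"translation":[0.08,0,0],"twist":0,"hand":0},
    {"translation":[0.06,0,0],"twist":0,"hand":0},
    {"translation":[0,0,0],"twist":0,"hand":0}
  ]
}}

```text
time: 61.05
tool_pos: [0.5009, -0.009, 0.0746]
tool_rot: [0.002, 0.713, 0.701, -0.001]
contact_force: [0.8, -5.8, 0.0]
gripper_width: 0.198
grasp_force: 63.4
```

{"name": "apply_moves", "arguments": {
  "targets": [
    {"translation":[0.05,0,0],"twist":0,"hand":0},
    {"translation":[0,0,0],"twist":0,"hand":0}
  ]
}}

```text
time: 61.25
tool_pos: [0.501, -0.005, 0.0747]
tool_rot: [0.003, 0.713, 0.701, -0.001]
contact_force: [0.8, -9.7, -0.1]
gripper_width: 0.193
grasp_force: 63.3
```

{"name": "apply_moves", "arguments": {
  "targets": [
    {"translation":[0.03,0,0],"twist":0,"hand":0},
    {"translation":[0,0,0],"twist":0,"hand":0}
  ]
}}

```text
time: 61.45
tool_pos: [0.5011, -0.0047, 0.0748]
tool_rot: [0.005, 0.713, 0.701, -0.004]
contact_force: [-2.0, -21.4, 2.0]
gripper_width: 0.198
grasp_force: 63.2
```

{"name": "apply_moves", "arguments": {
  "targets": [
    {"translation":[0.03,0,0],"twist":0,"hand":0},
    {"translation":[0,0,0],"twist":0,"hand":0}
  ]
}}

```text
time: 61.65
tool_pos: [0.5011, -0.0045, 0.0751]
tool_rot: [0.007, 0.713, 0.701, -0.006]
contact_force: [-2.2, -33.1, 0.2]
gripper_width: 0.2
grasp_force: 63.2
```

Handle meets the cheeks. Now I release it and move over the yellow post.

{"name": "apply_moves", "arguments": {
  "targets": [
    {"translation":[-0.06,0,0],"twist":0,"hand":0},
    {"translation":[0,0,0],"twist":0,"hand":0.5},
    {"translation":[0,0,0],"twist":0,"hand":0.5},
    {"translation":[0,0,0],"twist":0,"hand":0.5},
    {"translation":[0,0,-0.3],"twist":0,"hand":0.5},
    {"translation":[0,0,-0.4],"twist":0,"hand":0.5},
    {"translation":[0,0,-0.4],"twist":0,"hand":0.5},
    {"translation":[0,0,-0.4],"twist":0,"hand":0.5}
  ]
}}

```text
time: 62.45
tool_pos: [0.4998, -0.0021, 0.2252]
tool_rot: [-0.0, 0.713, 0.701, 0.0]
contact_force: [0.3, -0.1, -0.3]
gripper_width: 0.5
grasp_force: 0.0
```

{"name": "apply_moves", "arguments": {
  "targets": [
    {"translation":[0.4,0,-0.2],"twist":0,"hand":0.5},
    {"translation":[0.3,0,-0.1],"twist":0,"hand":0.5},
    {"translation":[0,0,0],"twist":0,"hand":0.5},
    {"translation":[0,0,0],"twist":0,"hand":0.5}
  ]
}}

```text
time: 62.85
tool_pos: [0.5013, 0.0679, 0.2538]
tool_rot: [0.0, 0.713, 0.702, -0.0]
contact_force: [0.0, -0.6, 0.7]
gripper_width: 0.497
grasp_force: 0.0
```

```bash
python3 - <<'E'
from drift import *
st(); print(phi()); im,c=look("wrist",["post_yellow","drift"],"w_yup"); yline(im,c,.163); yline(im,c,.152)
look("side",["post_yellow","post_red","drift"])
E
```

```text
t 62.85 p [0.5013 0.0679 0.2538] x [ 0.016  1.    -0.   ] y [ 1.    -0.016  0.   ] z [ 0. -0. -1.] F [ 0.  -0.6  0.7] w 0.497 gf 0.0 j [-0.01 -0.24  1.88 -0.    1.5   0.  ]
89.0976935407145
post_yellow [([0.4996, 0.099, 0.1493], 0.69)]
drift [([0.5028, 0.0089, 0.024], 0.7), ([0.4292, -0.1808, 0.004], 0.6)]
yellow blob [ 236  142   32   55 1375] line [247 152  10  42 368] mean [500.7  94.4] [array([500.7,  94.4]), array([ 7.2, 34.6]), np.float64(0.4)] axis 90.0
yellow blob [ 236  142   32   55 1375] line [247 152  10  42 368] mean [500.7  91.8] [array([500.6,  91.7]), array([ 7.5, 36.4]), np.float64(0.4)] axis 90.0
post_yellow [([0.4865, 0.099, 0.1331], 0.56), ([0.4449, 0.3267, 0.0754], 0.31), ([0.4731, 0.1138, 0.0179], 0.15)]
post_red [([0.604, 0.3281, 0.1014], 0.72)]
drift [([0.4952, 0.0102, 0.0353], 0.86), ([0.474, 0.1174, 0.0191], 0.36)]
```

{"name": "apply_moves", "arguments": {
  "targets": [
    {"translation":[0.24,0,0.3],"twist":0,"hand":0.5},
    {"translation":[0,0,0.4],"twist":0,"hand":0.5},
    {"translation":[0,0,0.35],"twist":0,"hand":0.5},
    {"translation":[0,0,0],"twist":0,"hand":0},
    {"translation":[0,0,0],"twist":0,"hand":0},
    {"translation":[0,0,0],"twist":0,"hand":0},
    {"translation":[0,0,0],"twist":0,"hand":0}
  ]
}}

```text
time: 63.9
tool_pos: [0.5016, 0.0909, 0.1497]
tool_rot: [-0.0, 0.714, 0.701, -0.0]
contact_force: [-3.1, 0.0, -4.3]
gripper_width: 0.272
grasp_force: 60.2
```

{"name": "apply_moves", "arguments": {
  "targets": [
    {"translation":[0,0,-0.05],"twist":0,"hand":0},
    {"translation":[0,0,-0.1],"twist":0,"hand":0},
    {"translation":[0,0,-0.2],"twist":0,"hand":0},
    {"translation":[0,0,-0.2],"twist":0,"hand":0},
    {"translation":[0,0,-0.25],"twist":0,"hand":0},
    {"translation":[0,0,0],"twist":0,"hand":0},
    {"translation":[0,0,0],"twist":0,"hand":0}
  ]
}}

```text
time: 64.6
tool_pos: [0.5028, 0.0911, 0.2303]
tool_rot: [0.001, 0.713, 0.701, 0.001]
contact_force: [-0.5, -0.6, -4.4]
gripper_width: 0.271
grasp_force: 60.3
```

```bash
python3 - <<'E'
from h import *
st(); print(phi()); look("side",["drift"])
E
```

```text
t 64.6 p [0.5028 0.0911 0.2303] x [0.018 1.    0.   ] y [ 1.    -0.018  0.004] z [ 0.004  0.    -1.   ] F [-0.5 -0.6 -4.4] w 0.271 gf 60.3 j [ 0.03 -0.21  1.9   0.    1.45  0.05]
88.97071702843523
drift [([0.4917, 0.0111, 0.0319], 0.86)]
```

{"name": "apply_moves", "arguments": {
  "targets": [
    {"translation":[0,0,0],"twist":-1,"hand":0},
    {"translation":[0,0,0],"twist":-1,"hand":0},
    {"translation":[0,0,0],"twist":-0.12,"hand":0},
    {"translation":[0.24,0.31,0],"twist":0,"hand":0},
    {"translation":[0.24,0.31,0],"twist":0,"hand":0},
    {"translation":[0.24,0.31,0],"twist":0,"hand":0},
    {"translation":[0.23,0.31,0],"twist":0,"hand":0},
    {"translation":[0.23,0.31,0],"twist":0,"hand":0}
  ]
}}

```text
time: 65.5
tool_pos: [0.6317, 0.2379, 0.2271]
tool_rot: [-0.001, 0.636, 0.772, -0.001]
contact_force: [-0.4, -0.2, -3.6]
gripper_width: 0.274
grasp_force: 60.7
```

{"name": "apply_moves", "arguments": {
  "targets": [
    {"translation":[0,0,0],"twist":0,"hand":0},
    {"translation":[0,0,0],"twist":0,"hand":0}
  ]
}}

```text
time: 65.7
tool_pos: [0.6308, 0.237, 0.2267]
tool_rot: [-0.001, 0.635, 0.772, -0.002]
contact_force: [-1.1, -0.2, -4.0]
gripper_width: 0.27
grasp_force: 61.6
```

```bash
python3 - <<'E'
from h import *
st(); print(phi()); c=cal("wrist"); im=save("wrist","w_ro3"); rails(im,c)
p,M=tool()
for r in recognise("wrist","post_red")[:2]: print(r["score"],np.round(r["point"],3),((np.array(r["point"])-p)@M).round(3))
E
```

```text
t 65.7 p [0.6308 0.237  0.2267] x [-0.192  0.981 -0.001] y [ 0.981  0.192 -0.004] z [-0.003 -0.001 -1.   ] F [-1.1 -0.2 -4. ] w 0.27 gf 61.6 j [ 0.25  0.18  1.52 -0.    1.45  0.06]
101.09824355479086
rail px [212  40  21  40 767] tool-frame x 104.0 137.0 y@0 mid -31.8 slope 0.029 rect 120.4 -27.9 33 19 1.2
rail px [ 274   40   23  163 2463] tool-frame x -18.0 137.0 y@0 mid 31.6 slope 0.001 rect 59.4 31.0 17 155 89.9
rail px [ 215  121   20   68 1029] tool-frame x -2.0 66.0 y@0 mid -26.0 slope -0.041 rect 31.8 -27.7 18 69 89.9
0.75 [0.616 0.322 0.137] [0.086 0.003 0.09 ]
```

View pics/w_ro3.png

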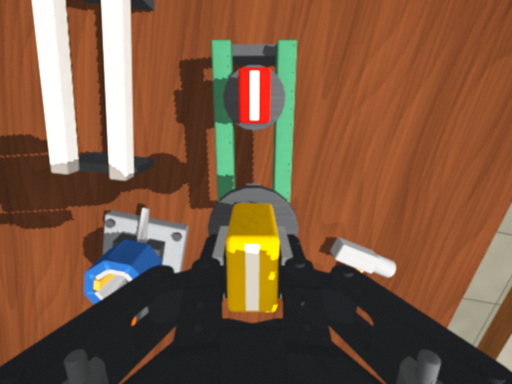

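The red post hangs upright in the green rack at (255,97). The held yellow post is centred between the rails about 85 mm nearer.

{"name": "apply_moves", "arguments": {
  "targets": [
    {"translation":[0,0.015,0.3],"twist":0,"hand":0},
    {"translation":[0,0,0.3],"twist":0,"hand":0},
    {"translation":[0,0,0.2],"twist":0,"hand":0},
    {"translation":[0,0,0.15],"twist":0,"hand":0},
    {"translation":[0,0,0],"twist":0,"hand":0},
    {"translation":[0,0,0],"twist":0,"hand":0}
  ]
}}

```text
time: 66.4
tool_pos: [0.6329, 0.2367, 0.1347]
tool_rot: [0.0, 0.636, 0.772, 0.0]
contact_force: [-0.5, 0.2, -2.7]
gripper_width: 0.274
grasp_force: 61.4
```

{"name": "apply_moves", "arguments": {
  "targets": [
    {"translation":[0,0,0.04],"twist":0,"hand":0},
    {"translation":[0,0,0],"twist":0,"hand":0}
  ]
}}

```text
time: 66.6
tool_pos: [0.6333, 0.2371, 0.1311]
tool_rot: [0.001, 0.635, 0.772, 0.001]
contact_force: [0.3, -0.3, -4.2]
gripper_width: 0.275
grasp_force: 61.5
```

{"name": "apply_moves", "arguments": {
  "targets": [
    {"translation":[0,0,0.03],"twist":0,"hand":0},
    {"translation":[0,0,0],"twist":0,"hand":0}
  ]
}}

```text
time: 66.8
tool_pos: [0.6327, 0.2371, 0.1268]
tool_rot: [-0.0, 0.635, 0.772, -0.0]
contact_force: [-0.8, -0.6, -3.1]
gripper_width: 0.274
grasp_force: 61.5
```

{"name": "apply_moves", "arguments": {
  "targets": [
    {"translation":[0,0,0.015],"twist":0,"hand":0},
    {"translation":[0,0,0],"twist":0,"hand":0}
  ]
}}

```text
time: 67.0
tool_pos: [0.6326, 0.237, 0.125]
tool_rot: [-0.0, 0.635, 0.772, -0.0]
contact_force: [0.7, 0.8, -3.7]
gripper_width: 0.274
grasp_force: 61.5
```

{"name": "apply_moves", "arguments": {
  "targets": [
    {"translation":[0,0,0.02],"twist":0,"hand":0},
    {"translation":[0,0,0],"twist":0,"hand":0}
  ]
}}

```text
time: 67.2
tool_pos: [0.6325, 0.237, 0.1229]
tool_rot: [-0.0, 0.635, 0.772, -0.0]
contact_force: [0.8, 0.7, -3.7]
gripper_width: 0.272
grasp_force: 61.5
```

{"name": "apply_moves", "arguments": {
  "targets": [
    {"translation":[0,0,0.01],"twist":0,"hand":0},
    {"translation":[0,0,0],"twist":0,"hand":0}
  ]
}}

```text
time: 67.4
tool_pos: [0.6326, 0.237, 0.1221]
tool_rot: [-0.0, 0.635, 0.772, -0.0]
contact_force: [0.6, -0.6, -3.6]
gripper_width: 0.278
grasp_force: 61.5
```

{"name": "apply_moves", "arguments": {
  "targets": [
    {"translation":[0,0,0.015],"twist":0,"hand":0},
    {"translation":[0,0,0],"twist":0,"hand":0}
  ]
}}

```text
time: 67.6
tool_pos: [0.6328, 0.237, 0.1208]
tool_rot: [0.0, 0.635, 0.772, 0.0]
contact_force: [0.1, -0.3, -3.6]
gripper_width: 0.274
grasp_force: 61.7
```

{"name": "apply_moves", "arguments": {
  "targets": [
    {"translation":[0,0,0.015],"twist":0,"hand":0},
    {"translation":[0,0,0],"twist":0,"hand":0}
  ]
}}

```text
time: 67.8
tool_pos: [0.633, 0.237, 0.1206]
tool_rot: [0.0, 0.635, 0.772, 0.0]
contact_force: [-2.2, -0.6, 2.4]
gripper_width: 0.271
grasp_force: 62.2
```

```bash
python3 - <<'E'
from h import *
st(); look("side",["post_yellow","post_red"]); look("wrist",["post_red"])
E
```

```text
t 67.8 p [0.633  0.237  0.1206] x [-0.193  0.981 -0.   ] y [0.981 0.193 0.   ] z [ 0.  0. -1.] F [-2.2 -0.6  2.4] w 0.271 gf 62.2 j [ 0.25  0.28  1.59 -0.    1.27  0.05]
post_yellow [([0.6193, 0.2527, 0.0903], 0.75)]
post_red [([0.6025, 0.3248, 0.1013], 0.69), ([0.4883, 0.0092, 0.0341], 0.51)]
post_red [([0.6154, 0.3196, 0.1363], 0.62)]
```

{"name": "apply_moves", "arguments": {
  "targets": [
    {"translation":[0,0,-0.02],"twist":0,"hand":0},
    {"translation":[0,0,0],"twist":0,"hand":0.5},
    {"translation":[0,0,0],"twist":0,"hand":0.5},
    {"translation":[0,0,0],"twist":0,"hand":0.5},
    {"translation":[0,0,-0.3],"twist":0,"hand":0.5},
    {"translation":[0,0,-0.4],"twist":0,"hand":0.5},
    {"translation":[0,0,-0.4],"twist":1,"hand":0.5},
    {"translation":[0,0,0],"twist":1,"hand":0.5}
  ]
}}

```text
time: 68.85
tool_pos: [0.6362, 0.238, 0.2403]
tool_rot: [0.004, 0.711, 0.704, 0.006]
contact_force: [2.1, 0.5, 1.4]
gripper_width: 0.497
grasp_force: 0.0
```

{"name": "apply_moves", "arguments": {
  "targets": [
    {"translation":[0,0,0],"twist":0.09,"hand":0.5},
    {"translation":[-0.41,-0.21,0],"twist":0,"hand":0.5},
    {"translation":[-0.41,-0.21,0],"twist":0,"hand":0.5},
    {"translation":[-0.41,-0.21,0],"twist":0,"hand":0.5},
    {"translation":[-0.41,-0.21,0],"twist":0,"hand":0.5},
    {"translation":[-0.4,-0.21,0],"twist":0,"hand":0.5},
    {"translation":[-0.4,-0.21,0],"twist":0,"hand":0.5},
    {"translation":[0,0,0],"twist":0,"hand":0.5}
  ]
}}

```text
time: 69.65
tool_pos: [0.5005, -0.0083, 0.2293]
tool_rot: [-0.001, 0.714, 0.701, -0.002]
contact_force: [0.7, -0.2, -0.4]
gripper_width: 0.494
grasp_force: 0.0
```

```bash
python3 - <<'E'
from drift import *
st(); print(phi()); find_drift(.02,[.5,-.0025,1.555],name="w_dr6"); look("side",["post_red","post_yellow"]); look("top",["post_red","post_yellow","pot_a"])
E
```

```text
t 69.65 p [ 0.5005 -0.0083  0.2293] x [ 0.018  1.    -0.001] y [ 1.    -0.018 -0.003] z [-0.003 -0.001 -1.   ] F [ 0.7 -0.2 -0.4] w 0.494 gf 0.0 j [-0.16 -0.23  1.92 -0.    1.46 -0.15]
88.94749228602822
score 0.78 orange [244 159  19  35 602] [252.7 175.9] tip [251.2  16. ]
drift [ 0.5    -0.0015] deg 89.6 res [-0.  -1.5  0.   1.3]
post_red [([0.6048, 0.3226, 0.0995], 0.96)]
post_yellow [([0.6202, 0.2456, 0.1059], 0.73), ([0.4811, 0.11, 0.0311], 0.37)]
post_red [([0.6587, -0.2069, 0.0567], 0.41)]
post_yellow [([0.6261, 0.2319, 0.1068], 0.69), ([0.6064, 0.2762, 0.0782], 0.66)]
pot_a [([0.6648, -0.0839, 0.0549], 0.66), ([0.6597, -0.206, 0.0571], 0.55)]
```

{"name": "apply_moves", "arguments": {
  "targets": [
    {"translation":[0.02,0,0.4],"twist":0,"hand":0.5},
    {"translation":[0,0,0.4],"twist":0,"hand":0.5},
    {"translation":[0,0,0.4],"twist":0,"hand":0.5},
    {"translation":[0,0,0.36],"twist":0,"hand":0.5},
    {"translation":[0,0,0],"twist":0,"hand":0.5},
    {"translation":[0,0,0],"twist":0,"hand":0.5}
  ]
}}

```text
time: 70.7
tool_pos: [0.5031, -0.0027, 0.0755]
tool_rot: [-0.0, 0.712, 0.702, -0.0]
contact_force: [0.7, -0.1, 1.0]
gripper_width: 0.499
grasp_force: 0.0
```

{"name": "apply_moves", "arguments": {
  "targets": [
    {"translation":[0,0,0],"twist":0,"hand":0},
    {"translation":[0,0,0],"twist":0,"hand":0},
    {"translation":[0,0,0],"twist":0,"hand":0},
    {"translation":[0,0,0],"twist":0,"hand":0},
    {"translation":[0,0,0],"twist":0,"hand":0}
  ]
}}

```text
time: 71.2
tool_pos: [0.5041, -0.0036, 0.078]
tool_rot: [0.001, 0.712, 0.702, 0.0]
contact_force: [-3.5, -2.2, 5.0]
gripper_width: 0.199
grasp_force: 57.7
```

{"name": "apply_moves", "arguments": {
  "targets": [
    {"translation":[-0.1,0,-0.02],"twist":0,"hand":0},
    {"translation":[-0.2,0,0],"twist":0,"hand":0},
    {"translation":[-0.2,0,0],"twist":0,"hand":0},
    {"translation":[0,0,0],"twist":0,"hand":0}
  ]
}}

```text
time: 71.6
tool_pos: [0.5028, -0.0553, 0.0781]
tool_rot: [0.001, 0.713, 0.701, 0.0]
contact_force: [0.1, 0.3, -3.3]
gripper_width: 0.199
grasp_force: 57.8
```

{"name": "apply_moves", "arguments": {
  "targets": [
    {"translation":[-0.3,0,-0.02],"twist":0,"hand":0},
    {"translation":[-0.3,0,0],"twist":0,"hand":0},
    {"translation":[-0.3,0,0],"twist":0,"hand":0},
    {"translation":[0,0,-0.25],"twist":0,"hand":0},
    {"translation":[-0.35,-0.17,0],"twist":0,"hand":0},
    {"translation":[-0.35,-0.17,0],"twist":0,"hand":0},
    {"translation":[-0.35,-0.17,0],"twist":0,"hand":0},
    {"translation":[-0.35,-0.17,0],"twist":0,"hand":0}
  ]
}}

```text
time: 72.4
tool_pos: [0.4302, -0.283, 0.1046]
tool_rot: [0.0, 0.712, 0.702, 0.0]
contact_force: [0.3, -0.2, -3.1]
gripper_width: 0.196
grasp_force: 59.5
```

{"name": "apply_moves", "arguments": {
  "targets": [
    {"translation":[-0.35,-0.17,0],"twist":0,"hand":0},
    {"translation":[-0.35,-0.13,0],"twist":0,"hand":0},
    {"translation":[0,0,0],"twist":0,"hand":0},
    {"translation":[0,0,0],"twist":0,"hand":0}
  ]
}}

```text
time: 72.8
tool_pos: [0.3996, -0.3519, 0.1043]
tool_rot: [-0.0, 0.713, 0.701, 0.0]
contact_force: [0.1, -0.1, -4.3]
gripper_width: 0.193
grasp_force: 59.5
```

{"name": "apply_moves", "arguments": {
  "targets": [
    {"translation":[-0.01,-0.02,0.2],"twist":0,"hand":0},
    {"translation":[0,0,0.15],"twist":0,"hand":0},
    {"translation":[0,0,0.05],"twist":0,"hand":0},
    {"translation":[0,0,0],"twist":0,"hand":0}
  ]
}}

```text
time: 73.2
tool_pos: [0.3981, -0.3514, 0.0638]
tool_rot: [-0.001, 0.712, 0.702, 0.0]
contact_force: [0.4, -0.6, -3.5]
gripper_width: 0.196
grasp_force: 59.5
```

{"name": "apply_moves", "arguments": {
  "targets": [
    {"translation":[0,0,0.02],"twist":0,"hand":0},
    {"translation":[0,0,0],"twist":0,"hand":0}
  ]
}}

```text
time: 73.4
tool_pos: [0.3984, -0.3521, 0.0632]
tool_rot: [-0.0, 0.712, 0.702, 0.0]
contact_force: [-2.3, 3.4, 5.1]
gripper_width: 0.192
grasp_force: 60.6
```

{"name": "apply_moves", "arguments": {
  "targets": [
    {"translation":[0,0,0.015],"twist":0,"hand":0},
    {"translation":[0,0,0],"twist":0,"hand":0}
  ]
}}

```text
time: 73.6
tool_pos: [0.3984, -0.3522, 0.0632]
tool_rot: [-0.001, 0.712, 0.702, 0.0]
contact_force: [-5.1, 7.6, 14.4]
gripper_width: 0.195
grasp_force: 61.7
```

{"name": "apply_moves", "arguments": {
  "targets": [
    {"translation":[0,0,-0.03],"twist":0,"hand":0},
    {"translation":[0,0,0],"twist":0,"hand":0.5},
    {"translation":[0,0,0],"twist":0,"hand":0.5},
    {"translation":[0,0,0],"twist":0,"hand":0.5},
    {"translation":[0,0,-0.4],"twist":0,"hand":0.5},
    {"translation":[0,0,-0.45],"twist":0,"hand":0.5},
    {"translation":[0,0,-0.45],"twist":0,"hand":0.5},
    {"translation":[0,0,-0.45],"twist":0,"hand":0.5}
  ]
}}

```text
time: 74.4
tool_pos: [0.3977, -0.3524, 0.2404]
tool_rot: [0.0, 0.712, 0.702, 0.0]
contact_force: [1.0, -1.0, 0.3]
gripper_width: 0.5
grasp_force: 0.0
```

{"name": "apply_moves", "arguments": {
  "targets": [
    {"translation":[0,0,-0.4],"twist":0,"hand":0.5},
    {"translation":[0,0,0],"twist":0,"hand":0.5},
    {"translation":[0,0,0],"twist":0,"hand":0.5}
  ]
}}

```text
time: 74.7
tool_pos: [0.3982, -0.353, 0.2801]
tool_rot: [0.001, 0.712, 0.702, -0.0]
contact_force: [-0.5, 0.1, -0.2]
gripper_width: 0.497
grasp_force: 0.0
```

```bash
python3 - <<'E'
from drift import *
st(); find_drift(.004,[.397,-.353,1.55],name="w_fin")
for cam in ("top","side"): print(cam); look(cam,["drift","post_red","post_yellow","pot_a","mallet","oil_can","screwdriver"],"fin_"+cam)
a=cv2.imread("pics/top0.png"); b=cv2.imread("pics/fin_top.png"); d=cv2.absdiff(a,b).max(2)>60
n,l,s,ct=cv2.connectedComponentsWithStats(d.astype(np.uint8)); print([(x[:4].tolist(),int(x[4])) for x in s[1:] if x[4]>15])
E
```

```text
t 74.7 p [ 0.3982 -0.353   0.2801] x [ 0.015  1.    -0.002] y [ 1.    -0.015  0.002] z [ 0.002 -0.002 -1.   ] F [-0.5  0.1 -0.2] w 0.497 gf 0.0 j [-0.87 -0.19  1.8   0.    1.53 -0.85]
score 0.7 orange [244 153  16  27 372] [251.4 166.3] tip [249.5  37.2]
drift [ 0.397  -0.3509] deg 90.0 res [-0.  -0.5  0.   0.4]
top
drift [([0.3963, -0.3338, 0.015], 0.58)]
post_red [([0.6082, 0.321, 0.1024], 0.62), ([0.6628, -0.1607, 0.0036], 0.16)]
post_yellow [([0.6288, 0.2342, 0.1057], 0.51)]
pot_a [([0.3905, -0.2538, 0.0063], 0.63), ([0.6106, 0.318, 0.1034], 0.5)]
mallet [([0.7805, 0.0609, 0.0274], 0.62)]
oil_can [([0.644, -0.4323, 0.0769], 0.7)]
screwdriver [([0.292, 0.3706, 0.0222], 0.75), ([0.495, 0.0879, 0.0147], 0.22)]
side
drift [([0.3953, -0.319, 0.0192], 0.73)]
post_red [([0.6041, 0.3237, 0.1028], 0.75), ([0.3909, -0.2315, 0.0055], 0.19), ([0.6197, 0.2428, 0.1066], 0.16)]
post_yellow [([0.6193, 0.2463, 0.1077], 0.72), ([0.5985, 0.3301, 0.0677], 0.44), ([0.3944, -0.319, 0.0213], 0.33)]
pot_a [([0.6629, -0.0786, 0.0458], 0.5), ([0.6503, -0.1993, 0.0427], 0.5)]
mallet [([0.7801, 0.0683, 0.02
[... 626 characters left out ...]
[189, 251, 8, 6], 28), ([422, 252, 23, 12], 74), ([163, 254, 8, 5], 29), ([376, 260, 19, 19], 84), ([225, 292, 39, 14], 245), ([455, 293, 39, 29], 303), ([192, 304, 82, 80], 1324), ([489, 308, 23, 35], 386), ([377, 317, 35, 24], 195), ([272, 327, 13, 21], 88), ([323, 330, 15, 8], 55), ([314, 338, 17, 5], 37), ([375, 338, 28, 2], 47), ([238, 341, 11, 13], 16), ([286, 340, 12, 21], 59), ([305, 343, 24, 10], 111), ([366, 342, 15, 16], 42), ([334, 343, 80, 41], 1104), ([266, 353, 10, 5], 22), ([282, 356, 13, 28], 162), ([299, 361, 8, 7], 23), ([201, 362, 15, 22], 118), ([411, 365, 72, 19], 794), ([245, 372, 16, 12], 68), ([399, 372, 11, 12], 37), ([162, 377, 19, 7], 48), ([143, 379, 14, 5], 35)]
```

Everything checks out except the green pot: it reads about 2 cm from where I released it, so I'll check it from above.

{"name": "apply_moves", "arguments": {
  "targets": [
    {"translation":[0.45,0.46,0],"twist":0,"hand":0.5},
    {"translation":[0.3,0.4,0],"twist":0,"hand":0.5},
    {"translation":[0.3,0.4,0],"twist":0,"hand":0.5},
    {"translation":[0.3,0.4,0],"twist":0,"hand":0.5},
    {"translation":[0.3,0.4,0],"twist":0,"hand":0.5},
    {"translation":[0.3,0.4,0],"twist":0,"hand":0.5},
    {"translation":[0,0,0],"twist":0,"hand":0.5},
    {"translation":[0,0,0],"twist":0,"hand":0.5}
  ]
}}

```text
time: 76.4
tool_pos: [0.6368, -0.1703, 0.2782]
tool_rot: [-0.0, 0.712, 0.703, -0.0]
contact_force: [0.0, 0.0, -0.2]
gripper_width: 0.501
grasp_force: 0.0
```

```bash
python3 - <<'E'
from h import *
st(); im,c=look("wrist",["pot_a","tray"],"w_pots")
H,S,V=cv2.split(cv2.cvtColor(im,cv2.COLOR_RGB2HSV))
bl=((H>95)&(H<125)&(S>150)); bl[235:]=0
n,l,s,ct=cv2.connectedComponentsWithStats(bl.astype(np.uint8)); i=1+np.argmax(s[1:,4]); P=np.array([ray("wrist",u,v,.016,c)[:2] for v,u in np.argwhere(l==i)],np.float32)*1000
print("tray",s[i],[np.round(t,1) for t in cv2.minAreaRect(P)],P.min(0),P.max(0))
for nm,m in (("cap",V<70),("green",(H>50)&(H<80)&(S>150)),("whiteside",(S<40)&(V>140))):
    m=m.copy(); m[235:]=0; hull=cv2.fillConvexPoly(np.zeros_like(V),cv2.convexHull(np.argwhere(l==i)[:,::-1].astype(np.int32)),1); m&=cv2.dilate(hull,np.ones((25,25)))>0
    n2,l2,s2,c2=cv2.connectedComponentsWithStats(m.astype(np.uint8))
    for j in range(1,n2):
        if s2[j,4]>60: Q=np.array([ray("wrist",u,v,.054,c)[:2] for v,u in np.argwhere(l2==j)],np.float32)*1000; print(nm,s2[j],Q.mean(0).round(1),"extent",(Q.max(0)-Q.min(0)).round(0))
ct=cal("top"); print("expected top px of cap at",proj("top",[.665,-.105,.054],ct), proj("top",[.665,-.085,.054],ct))
E
```

```text
t 76.4 p [ 0.6368 -0.1703  0.2782] x [ 0.013  1.    -0.   ] y [ 1.    -0.013 -0.001] z [-0.001 -0.    -1.   ] F [ 0.   0.  -0.2] w 0.501 gf 0.0 j [-0.37  0.12  1.5  -0.    1.52 -0.36]
pot_a [([0.6677, -0.0856, 0.0551], 0.67)]
tray [([0.6622, -0.1488, 0.0056], 0.62), ([0.406, -0.3114, 0.0224], 0.47)]
tray [  228    81    98   140 10094] [array([ 665.8, -159. ]), array([198.7, 130.4]), np.float64(86.9)] [ 597.07623 -261.28348] [735.8991  -57.45177]
cap [261  86  35  36 990] [668.9 -87.6] extent [42. 41.]
cap [256 177  32  32 782] [ 662.  -203.1] extent [43. 45.]
whiteside [256 171  28  15 138] [ 658.5 -179.1] extent [36. 19.]
expected top px of cap at [290.83724037 164.3235122 ] [285.14636914 164.40917721]
```

{"name": "apply_moves", "arguments": {
  "targets": [
    {"translation":[0.42,0.16,0.2],"twist":0,"hand":1},
    {"translation":[0.41,0.16,0.2],"twist":0,"hand":1},
    {"translation":[0,0,0.4],"twist":0,"hand":1},
    {"translation":[0,0,0.4],"twist":0,"hand":1},
    {"translation":[0,0,0.4],"twist":0,"hand":1},
    {"translation":[0,0,0.4],"twist":0,"hand":1},
    {"translation":[0,0,0.23],"twist":0,"hand":1},
    {"translation":[0,0,0],"twist":0,"hand":1}
  ]
}}

```text
time: 77.35
tool_pos: [0.6655, -0.0891, 0.051]
tool_rot: [-0.004, 0.713, 0.701, -0.002]
contact_force: [0.1, 0.2, -0.1]
gripper_width: 1.001
grasp_force: 0.0
```

{"name": "apply_moves", "arguments": {
  "targets": [
    {"translation":[0,0,0],"twist":0,"hand":0},
    {"translation":[0,0,0],"twist":0,"hand":0},
    {"translation":[0,0,0],"twist":0,"hand":0},
    {"translation":[0,0,0],"twist":0,"hand":0},
    {"translation":[0,0,0],"twist":0,"hand":0},
    {"translation":[0,0,-0.1],"twist":0,"hand":0},
    {"translation":[0,0,0],"twist":0,"hand":0}
  ]
}}

```text
time: 78.05
tool_pos: [0.6707, -0.0888, 0.068]
tool_rot: [0.001, 0.712, 0.702, 0.001]
contact_force: [0.1, -0.1, -0.7]
gripper_width: 0.528
grasp_force: 61.3
```

{"name": "apply_moves", "arguments": {
  "targets": [
    {"translation":[-0.1,-0.02,0],"twist":0,"hand":0},
    {"translation":[-0.1,0,0],"twist":0,"hand":0},
    {"translation":[0,0,0],"twist":0,"hand":0},
    {"translation":[0,0,0.06],"twist":0,"hand":0},
    {"translation":[0,0,0.02],"twist":0,"hand":0},
    {"translation":[0,0,0],"twist":0,"hand":0}
  ]
}}

```text
time: 78.65
tool_pos: [0.6678, -0.1091, 0.0594]
tool_rot: [0.001, 0.712, 0.702, -0.0]
contact_force: [-4.0, -1.1, 7.2]
gripper_width: 0.524
grasp_force: 62.0
```

{"name": "apply_moves", "arguments": {
  "targets": [
    {"translation":[0,0,0.015],"twist":0,"hand":0},
    {"translation":[0,0,0],"twist":0,"hand":0}
  ]
}}

```text
time: 78.85
tool_pos: [0.6679, -0.1092, 0.0594]
tool_rot: [0.0, 0.712, 0.702, -0.0]
contact_force: [-6.7, 0.0, 13.9]
gripper_width: 0.524
grasp_force: 62.7
```

{"name": "apply_moves", "arguments": {
  "targets": [
    {"translation":[0,0,0.015],"twist":0,"hand":0},
    {"translation":[0,0,0],"twist":0,"hand":0}
  ]
}}

```text
time: 79.05
tool_pos: [0.668, -0.1092, 0.0593]
tool_rot: [0.0, 0.712, 0.702, -0.001]
contact_force: [-10.9, 0.5, 20.8]
gripper_width: 0.523
grasp_force: 63.4
```

{"name": "apply_moves", "arguments": {
  "targets": [
    {"translation":[0,0,-0.045],"twist":0,"hand":0},
    {"translation":[0,0,0],"twist":0,"hand":0},
    {"translation":[0,0,0],"twist":0,"hand":0.7},
    {"translation":[0,0,0],"twist":0,"hand":0.8},
    {"translation":[0,0,0],"twist":0,"hand":0.8},
    {"translation":[0,0,-0.2],"twist":0,"hand":0.9},
    {"translation":[0,0,-0.4],"twist":0,"hand":1},
    {"translation":[0,0,-0.4],"twist":0,"hand":1}
  ]
}}

```text
time: 79.85
tool_pos: [0.6663, -0.1083, 0.1587]
tool_rot: [-0.001, 0.712, 0.702, -0.001]
contact_force: [-0.2, -0.0, 0.1]
gripper_width: 0.999
grasp_force: 0.0
```

{"name": "apply_moves", "arguments": {
  "targets": [
    {"translation":[-0.3,-0.2,-0.3],"twist":0,"hand":1},
    {"translation":[-0.4,0,-0.3],"twist":0,"hand":1},
    {"translation":[0,0,-0.4],"twist":0,"hand":1},
    {"translation":[0,0,-0.1],"twist":0,"hand":1},
    {"translation":[0,0,0],"twist":0,"hand":1},
    {"translation":[0,0,0],"twist":0,"hand":1}
  ]
}}

```text
time: 80.45
tool_pos: [0.6458, -0.1776, 0.2675]
tool_rot: [-0.001, 0.712, 0.702, -0.0]
contact_force: [-0.6, -0.2, -0.9]
gripper_width: 1.002
grasp_force: 0.0
```

```bash
python3 - <<'E'
from h import *
st(); im,c=look("wrist",["pot_a"],"w_pots2")
H,S,V=cv2.split(cv2.cvtColor(im,cv2.COLOR_RGB2HSV))
m=(V<70); m[235:]=0
n2,l2,s2,c2=cv2.connectedComponentsWithStats(m.astype(np.uint8))
for j in range(1,n2):
    if s2[j,4]>300: Q=np.array([ray("wrist",u,v,.054,c)[:2] for v,u in np.argwhere(l2==j)],np.float32)*1000; print(s2[j],Q.mean(0).round(1),(Q.max(0)-Q.min(0)).round(0))
look("side",["pot_a","drift","post_red","post_yellow"])
E
```

```text
t 80.45 p [ 0.6458 -0.1776  0.2675] x [0.014 1.    0.001] y [ 1.    -0.014 -0.002] z [-0.002  0.001 -1.   ] F [-0.6 -0.2 -0.9] w 1.002 gf 0.0 j [-0.38  0.15  1.48  0.    1.51 -0.37]
pot_a [([0.6648, -0.2036, 0.0591], 0.78), ([0.6676, -0.1021, 0.0566], 0.69), ([0.4038, -0.311, 0.023], 0.6)]
[ 251   95   36   37 1020] [ 665.6 -106.2] [43. 42.]
[  59  154   64   81 3385] [ 431.2 -203.7] [ 71. 112.]
[250 173  33  33 849] [ 662.  -202.7] [42. 44.]
pot_a [([0.6518, -0.1946, 0.043], 0.7), ([0.6592, -0.0987, 0.0445], 0.53)]
drift [([0.3941, -0.3204, 0.0183], 0.74)]
post_red [([0.6043, 0.3258, 0.102], 0.92), ([0.3956, -0.3199, 0.0219], 0.69)]
post_yellow [([0.6214, 0.2432, 0.1052], 0.7)]
```

Both pots stand well inside the tray, both posts hang in the green rack, and the drift lies on the mat.

```bash
python3 -c "
from plant import *
print(job_done())"
```

```text
the job is handed in; nothing more can be done
None
```

The job is done and handed in at about 80 s: both pots stand in the tray, the red and then the yellow post were proved and hang in the green rack, and the drift lies flat on the mat. The last pictures showed the hammer, oil bottle and screwdriver where they started; no verdict came back at hand-in.

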